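# Fish a dropped setting gauge out of the machine gap and nest it in its tray

### The job

The orange L-shaped setting gauge has dropped into the narrow gap between the grey bench machine and its oak fence. Take the bent rod from the black mat, put its foot down behind the gauge and rake the gauge fully out of the gap onto the open bench (keep the gripper off it until it is out), then lay the rod back on the mat, handle and foot both on it. Finally nest the gauge beside its blue twin in the wooden tray, both lying flat on the tray floor, let go, and leave the other things on the bench where they are.

Things in the scene. Friction and masses are not known exactly. Their poses are not given: they have to be found in the camera images.
- sander: Fixed grey machine and oak fence with a gap 40 mm wide between them, open above. Origin on the bench, middle of the gap's mouth; y runs into the gap (mouth y=0, closed end y=190), x from fence to machine. Fence x -75 to -20, 48 high; machine base x 20 to 150, y 0 to 230, 75 high as is the closed end; cover and motor on the base (x 55 to 145, y over 55) up to 180 high. Bare bench before the mouth.
- gauge: Loose orange L plate, 70 g, 10 mm thick, lower edges bevelled 2 mm; starts flat on the bench. Limb x -14 to 46, y -8 to 8; foot x -14 to 2, y 8 to 24. Black grip post 16 (x) by 12 (y), z 10 to 36. Origin under the post's centre, z up. In the gap its x axis points out to the mouth: the 32 mm wide end at x=-14 is the inner end to rake. Nested, only the post leaves room for fingers.
- rod: Loose bent steel rod, 160 g, standing on the mat on wooden handle and foot. Origin under the handle's middle, x along the rod, z up. Handle 100 (x) by 24 (y) by 26 high. The 6 mm rod leaves the handle's end at z 14, rises to z 49 at x 85, runs level to x 240, then bends straight down to a 22 mm long, 6 mm thick cross bar (along y) whose underside is level with the handle's.
- rod_grip (a point): Middle of the rod's handle, 13 mm above its underside; axes as rod.
- rod_foot (a point): Middle of the cross bar at the rod's foot, 3 mm above its underside; axes as rod.
- mat: Fixed black rubber mat 340 (x) by 100 (y) mm, 3 mm thick, on which the rod lies along x. Origin under its centre.
- tray: Fixed dark wooden tray, 100 (x) by 56 (y) mm. Floor 5 mm thick, pocket 80 x 36 mm, rim top 12.5 mm above the bench with a 4 mm bevelled lead-in. Origin under its centre. Two equal L gauges, turned half a turn to each other, just fill it with about 1.2 mm of play at each side and between them.
- seat (a point): Where the gauge's origin must come, on the tray floor 5 mm above the bench; the gauge's x and y axes must point as this point's (which are the tray's). It lies 49 mm in -x and 17 mm in -y (tray axes) from twin_seat.
- twin: Loose blue gauge of the same form as the orange one, already in the tray, turned half a turn (its x axis points against the tray's x). Origin under its post, on the tray floor.
- twin_seat (a point): Where the twin's origin belongs, on the tray floor.
- hexblock: Bystander: hexagonal oak block, 104 mm over its corners, 30 mm high. Origin under its centre.
- beam: Bystander: drilled oak beam 50 x 120 x 45 mm. Origin under its centre.
- drill: Bystander: cordless drill standing on its red battery, 230 mm high. Origin under its centre.
- glue: Bystander: yellow glue bottle, 60 mm across, 150 mm high. Origin under its centre.
- sandblock: Bystander: cork sanding block 70 x 100 x 28 mm. Origin under its centre.
- screwjar: Bystander: glass jar with steel lid, 64 mm across, 90 mm high. Origin under its centre.
There are look-alikes about, which are no part of the job. There is more than one size of the twin; the job needs the smaller.

How it is judged:
By the outcome, as a careful person would: the job done as asked, in the order asked, and still so for the second after the job is handed in, with the robot touching nothing.
It also fails if it takes over 69 s, if anything falls off the work surface, if the arm or the gripper's body presses on something with over 40 N, if the wrist force passes 120 N, or if a joint passes its speed limit or range.

### The arm

A 7-joint arm with a two-finger parallel gripper is mounted at the origin on the work surface. World frame = base frame: x ahead of the robot, y to its left, z up, the work surface at z = 0. Lengths are in m, angles in rad, forces in N, time in s.
With the tool pointing down it reaches from about 0.425 to 0.925 m from the base axis. Payload 6.8 kg.
Tool frame: the origin (TCP) lies midway between the tips of the shut fingers; the grasp point (between the pads) lies 19 mm behind it; y points along the fingers, z is the direction in which the jaws open and shut, and the axes are right-handed (so a half turn about y gives the same grasp; the last joint's range is limited). The gripper opens to 85 mm and grips with 20 to 120 N. Pads are 22 mm wide; open, the fingers measure 114 mm over their backs; the gripper's body (76 mm by 85 mm) begins 54 mm behind the grasp point. The pads swing forward as they close: fully open they stand 13 mm farther back than shut.
Start: joints at [1.196, 0.477, 0.022, 1.555, -0.011, 1.109, -0.083], TCP at [0.178, -0.651, 0.192] pointing down, gripper open.
Joint ranges: [-2.96, 2.96], [-0.34, 2.1], [-1.41, 1.46], [0.24, 2.44], [-1.37, 4.51], [0.17, 1.92], [-2.96, 2.96]. Speed limits (rad/s): [2.39, 2.39, 3.14, 3.14, 3.14, 3.14, 3.14].

### API

Orientations are given as a unit quaternion [w, x, y, z].
In Python, from station import bot gives the robot as it stands. The module is installed in compiled form; this text tells all that it offers.
- The arm moves only by the shell command python3 -m crank 'ROWS' [FORCE]. ROWS is JSON, a list of rows, each an object with "linear": the shift along the tool's x, y, z in m, a list of three; "dr": the turn, a rotation vector about the tool's x, y, z in degrees, a list of three; "hand": the gripper command: -1 is shut, 1 is fully open, values between are in proportion. A call has 1 to 10 rows; each row is the pose to reach, as a shift and turn from the pose commanded when the call began, along the tool's axes at that moment; what a row does not reach only later rows make up. A row lasts 1/12 s, in which the tool goes at most 41.7 mm and 7.16 degrees, less where a joint would pass 70% of its speed; a pose out of reach is approached as far as the arm can. A call with a gripper value outside its range is refused whole. The fingers move at their own pace and stop on an object; FORCE is the grip in N (left out, the last holds). Time passes only in rows, so rows that repeat a pose let the fingers close. It gives the time, the measured TCP pose, the force and the opening at its end, in the units of the state.
- bot.get_obs(): the state, without advancing time (a new reading comes with each control period).
- bot.read_camera(name): name is "side" or "top"; returns the picture (384x512x3 uint8, blue, green, red); there is no depth.
- bot.camera_params(name): a dict with "K" (3x3 intrinsics, pixels), "R" (3x3) and "t" (3): a world point X has camera coordinates R X + t. Camera axes: x right, y down, z forward; pixel columns grow to the right and rows downward; lengths in m; the calibration is good to about 2 mm. A picture is of the moment at which its call begins. camera_params takes no time and is no camera call.
- bot.hand_in(): hands the job in, once; it reports no verdict.
Trained networks look in the newest picture that a camera, given by its name, has taken for a name from the list of things; names that differ only in an ending like _2 or _b are one class to them, and where a whole thing is asked for, a point or a joint stands for the part that bears it (a point fixed in the world has none). Each returns a list of dicts, best first, with "score" (0 to 1); they miss things now and then, are a little off and sometimes report something else, mostly with a low value. They report only what shows in the picture. A call takes as long as a camera call. They do not tell look-alikes from the thing itself.
- bot.search_frame(camera, target): "extent" ([left, top, right, bottom] in pixels, round what is visible of it).
- bot.cut_out(camera, target): "pixels" (384x512 bool, what is visible of it) and "extent" ([left, top, right, bottom] in pixels, round what is visible of it).
- bot.place_of(camera, target): "xy" ([column, row] in pixels: a listed point, or the origin of a listed thing).
The state is a dict: "t": time; "q": joint angles; "joint_vel": joint speeds; "joint_torque": joint torques, N m; "eef_pos": TCP position; "tool_rot": TCP orientation; "contact_force": force on the tool from outside, world axes, zero at the start; "torque": the same for the moment, N m; "gripper_width": opening from 0.0 (shut) to 1.0 (fully open).
Only numpy, scipy, OpenCV 4.12 (cv2) and the standard library are available. Lean on these libraries where they do the work, as an engineer would, in place of code of your own. Each camera call takes 0.05 s, during which the arm holds its last target. There are 200 camera calls.

## Working session

There is one attempt and no reset: what is moved stays moved. The work goes in short steps, Python scripts to look and compute and a shell command to move; the robot and the scene stay as the last step left them, time stands still between calls to the robot, and variables do not carry over. Pictures are saved under pics/ and viewed, about 8 in all and at most 12, crops included, and the job is handed in when it is done.

```bash
mkdir -p pics; cat > h.py <<'E'
import numpy as np, cv2
from station import bot
def P(c):
    p=bot.camera_params(c); return np.array(p["K"]),np.array(p["R"]),np.array(p["t"]).ravel()
def ray(c,uv,z):
    K,R,t=P(c); d=R.T@np.linalg.solve(K,[uv[0],uv[1],1.]); o=-R.T@t
    return o+d*(z-o[2])/d[2]
def proj(c,X):
    K,R,t=P(c); x=K@(R@np.asarray(X,float)+t); return x[:2]/x[2]
E
python3 - <<'E'
from h import *
np.set_printoptions(precision=3,suppress=True)
o=bot.get_obs(); print({k:np.round(v,3) for k,v in o.items()})
for c in("side","top"):
    im=bot.read_camera(c); cv2.imwrite(f"pics/{c}0.png",im)
    K,R,t=P(c); print(c,K[0,0],-R.T@t,R[2])
    for n in "sander gauge rod rod_grip rod_foot mat tray seat twin twin_seat".split():
        for d in bot.place_of(c,n)[:4]:
            print(c,n,round(d["score"],2),np.round(d["xy"]),ray(c,d["xy"],0)[:2])
im=np.hstack([cv2.imread("pics/top0.png")]); cv2.imwrite("pics/t0b.png",cv2.resize(im,(800,600)))
im=cv2.imread("pics/side0.png"); cv2.imwrite("pics/s0b.png",cv2.resize(im,(800,600)))
E
```

```text
{'t': np.float64(0.0), 'q': array([ 1.196,  0.478,  0.022,  1.556, -0.012,  1.109, -0.083]), 'joint_vel': array([ 0.002,  0.   , -0.   ,  0.001,  0.   , -0.   ,  0.   ]), 'joint_torque': array([ -0.001, -59.644,   1.608, -28.119,   0.012,   0.009,  -0.   ]), 'eef_pos': array([ 0.178, -0.65 ,  0.191]), 'tool_rot': array([ 0.094, -0.094,  0.701, -0.7  ]), 'contact_force': array([ 0.177, -0.895, -0.096]), 'torque': array([-0.027,  0.011,  0.03 ]), 'gripper_width': np.float64(1.003)}
side 451.53307327542984 [ 0.055 -1.27   0.946] [ 0.303  0.784 -0.542]
side sander 0.78 [229. 193.] [0.485 0.171]
side rod 0.64 [319. 233.] [ 0.687 -0.193]
side rod_grip 0.64 [314. 231.] [ 0.679 -0.175]
side rod_foot 0.51 [284. 196.] [0.675 0.067]
side mat 0.77 [302. 220.] [ 0.669 -0.103]
side mat 0.42 [283. 268.] [ 0.502 -0.309]
side tray 0.66 [275. 274.] [ 0.469 -0.326]
side seat 0.54 [267. 278.] [ 0.439 -0.329]
side twin 0.89 [238. 300.] [ 0.329 -0.384]
side twin 0.64 [278. 270.] [ 0.486 -0.31 ]
side twin_seat 0.84 [280. 269.] [ 0.491 -0.31 ]
top 389.93340854776386 [0.365 0.    1.312] [ 0.173 -0.014 -0.985]
top sander 0.72 [273. 139.] [ 0.788 -0.099]
top sander 0.68 [199. 230.] [0.473 0.158]
top gauge 0.56 [167. 225.] [0.492 0.267]
top rod 0.64 [299. 171.] [ 0.673 -0.186]
top rod 0.43 [393. 191.] [ 0.597 -0.507]
top rod_grip 0.57 [298. 171.] [ 0.671 -0.182]
top rod_grip 0.27 [337. 224.] [ 0.487 -0.308]
top rod_foot 0.74 [230. 171.] [0.675 0.054]
top rod_foot 0.36 [396. 188.] [ 0.606 -0.518]
top mat 0.65 [280. 178.] [ 0.649 -0.12 ]
top mat 0.58 [276. 139.] [ 0.786 -0.109]
top tray 0.61 [342. 228.] [ 0.473 -0.322]
top twin 0.52 [359. 267.] [ 0.341 -0.372]
top twin 0.43 [338. 223.] [ 0.488 -0.31 ]
top twin_seat 0.66 [338. 220.] [ 0.499 -0.311]
```

View pics/t0b.png

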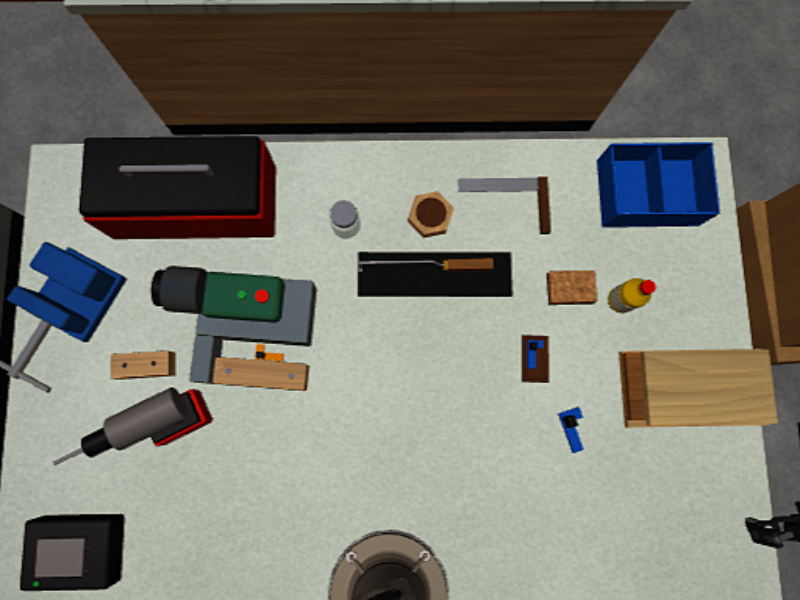

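View pics/s0b.png

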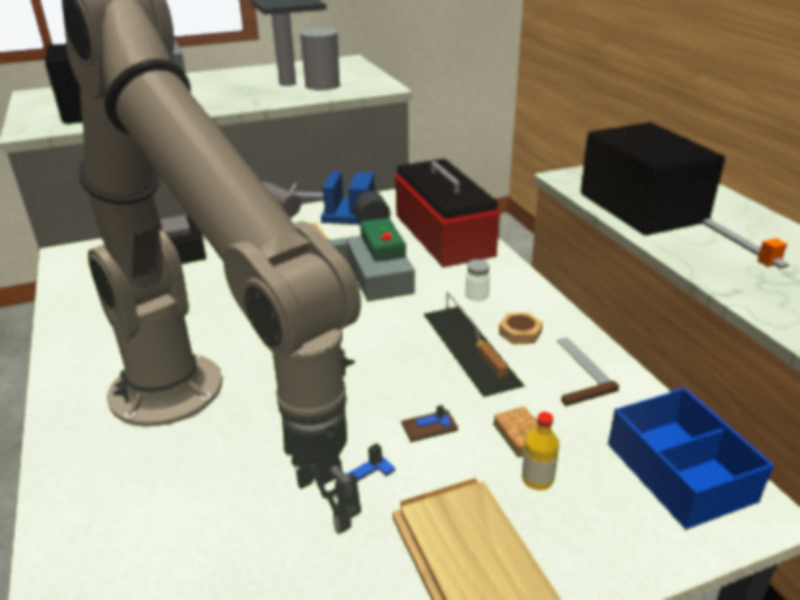

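Top view (800-scale): sander gap opens to the right (mouth about (308,365)), with the gauge at (268,354) inside. The rod lies on the mat with its handle at (468,264) and foot at (360,266). There are two twin candidates: blue in the tray at (533,352), and a larger loose blue one on the bench at (570,430). The one in the tray should be the twin. I'll enlarge to confirm and to measure.

```bash
python3 - <<'E'
from h import *
im=cv2.imread("pics/top0.png")
def crop(x0,y0,w,h,s,st):
    c=cv2.resize(im[y0:y0+h,x0:x0+w],None,fx=s,fy=s,interpolation=cv2.INTER_CUBIC)
    for x in range((x0+st-1)//st*st,x0+w,st):
        cv2.putText(c,str(x),(int((x-x0+.5)*s),10),0,.35,(0,0,255),1); cv2.line(c,(int((x-x0+.5)*s),12),(int((x-x0+.5)*s),20),(0,0,255),1)
    for y in range((y0+st-1)//st*st,y0+h,st):
        cv2.putText(c,str(y),(0,int((y-y0+.5)*s)+4),0,.35,(0,0,255),1); cv2.line(c,(24,int((y-y0+.5)*s)),(32,int((y-y0+.5)*s)),(0,0,255),1)
    return c
a=crop(115,168,95,90,5,10)   #475x450
b=crop(325,205,64,90,5,10)   #320x450
m=crop(220,155,115,40,6,10)[:150]
m=cv2.resize(crop(220,157,113,36,7,10),(795,253)) if 0 else crop(222,158,113,21,7,10)
out=np.zeros((600,800,3),np.uint8); out[:450,:475]=a; out[:450,478:798]=b; out[452:599,:791]=m
cv2.imwrite("pics/crop1.png",out)
E
```

```text
(no output)
```

View pics/crop1.png

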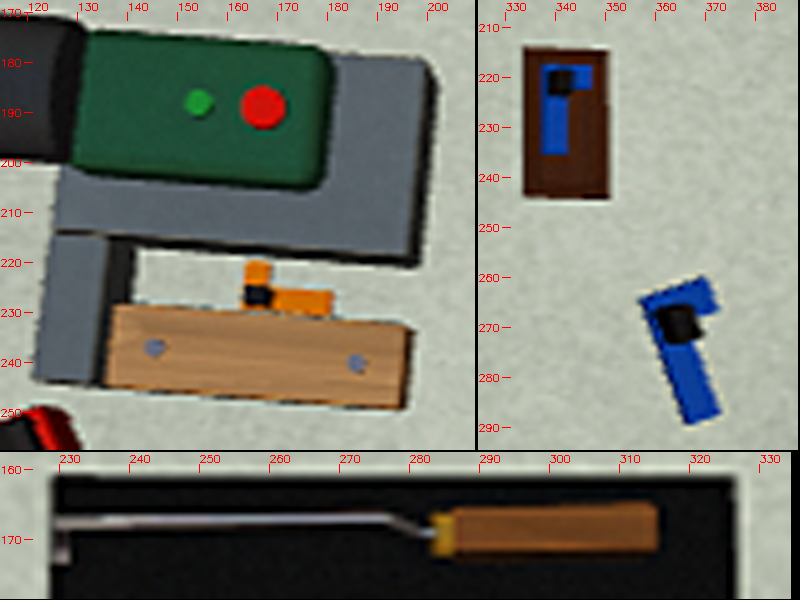

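```bash
python3 - <<'E'
from h import *
np.set_printoptions(precision=4,suppress=True)
D={"fence_in_mouth":(196.9,232.5,.048),"fence_in_left":(137.1,228.1,.048),"fence_out_mouth":(195.9,249.3,.048),"base_mouth":(197.5,219.3,.075),"base_left":(137.1,214.7,.075),
"g_inner_top":(163.7,219.9,.01),"g_foot_r":(169,219.9,.01),"g_limb_end":(181.0,225.5,.01),"g_post":(166.1,226.7,.036),"g_notch":(169,225.2,.01),
"h_l_t":(286.5,165.1,.029),"h_r_t":(315.4,164.3,.029),"h_r_b":(315.4,171.9,.029),"h_l_b":(286.5,171.9,.029),"rod_hi_l":(230,167.3,.052),"rod_hi_r":(277,166.5,.052),
"mat_l":(229,160.8,.003),"mat_r":(327,160.8,.003),
"tray_tl":(325+(522-478)/5-.5,205+47/5-.5,.0125),"tray_tr":(325+(610-478)/5-.5,205+50/5-.5,.0125),"tray_bl":(325+(522-478)/5-.5,205+197/5-.5,.0125),"tray_br":(325+(610-478)/5-.5,205+199/5-.5,.0125),
"twin_post":(325+(560-478)/5-.5,205+82/5-.5,.041)}
for k,v in D.items(): print(k,ray("top",v[:2],v[2]))
bot.read_camera("top")
for n in ("rod","mat","tray"):
    for d in bot.cut_out("top",n)[:2]:
        m=d["pixels"]; u,s=np.array(cv2.minAreaRect(np.argwhere(m)[:,::-1].astype(np.float32))[0]),d["score"]
        print(n,round(s,2),m.sum(),u,cv2.minAreaRect(np.argwhere(m)[:,::-1].astype(np.float32)))
        print([ray("top",p,{"rod":.03,"mat":.003,"tray":.0125}[n])[:2] for p in cv2.boxPoints(cv2.minAreaRect(np.argwhere(m)[:,::-1].astype(np.float32)))])
E
```

```text
fence_in_mouth [0.4612 0.1593 0.048 ]
fence_in_left [0.4784 0.3523 0.048 ]
fence_out_mouth [0.4075 0.1622 0.048 ]
base_mouth [0.5009 0.1543 0.075 ]
base_left [0.5186 0.3462 0.075 ]
g_inner_top [0.5079 0.2752 0.01  ]
g_foot_r [0.5076 0.2575 0.01  ]
g_limb_end [0.4882 0.2172 0.01  ]
g_post [0.4826 0.2614 0.036 ]
g_notch [0.4898 0.2572 0.01  ]
h_l_t [ 0.6856 -0.1397  0.029 ]
h_r_t [ 0.687  -0.2379  0.029 ]
h_r_b [ 0.6606 -0.2367  0.029 ]
h_l_b [ 0.662  -0.1389  0.029 ]
rod_hi_l [0.675  0.0507 0.052 ]
rod_hi_r [ 0.6755 -0.1054  0.052 ]
mat_l [0.7102 0.056  0.003 ]
mat_r [ 0.7055 -0.2836  0.003 ]
tray_tl [ 0.5189 -0.2934  0.0125]
tray_tr [ 0.5159 -0.3526  0.0125]
tray_bl [ 0.4189 -0.2881  0.0125]
tray_br [ 0.4166 -0.3465  0.0125]
twin_post [ 0.4921 -0.3107  0.041 ]
rod 0.87 359 [272.5 169. ] ((272.5, 169.0), (8.0, 85.0), 90.0)
[array([0.6884, 0.0515]), array([ 0.6843, -0.2362]), array([ 0.6566, -0.235 ]), array([0.6607, 0.0518])]
mat 0.59 2407 [278. 175.] ((278.0, 174.99998474121094), (97.99998474121094, 27.999996185302734), -0.0)
[array([0.611 , 0.0567]), array([0.7095, 0.056 ]), array([ 0.7047, -0.2835]), array([ 0.606 , -0.2785])]
tray 0.73 405 [342.5 229. ] ((342.5, 229.0), (30.0, 17.0), 90.0)
[array([ 0.5185, -0.2958]), array([ 0.5176, -0.3531]), array([ 0.4176, -0.3469]), array([ 0.4185, -0.2904])]
```

```bash
cat >> h.py <<'E'
from scipy.spatial.transform import Rotation as Ro
def Rt():
    q=bot.get_obs()["tool_rot"]; return Ro.from_quat([q[1],q[2],q[3],q[0]])
def to(target,zdir):
    """shift (mm, tool axes) and turn (deg) to TCP target with y down and z along zdir (deg from world x)"""
    o=bot.get_obs(); R=Rt(); a=np.radians(zdir)
    z=np.array([np.cos(a),np.sin(a),0]); y=np.array([0,0,-1.]); G=Ro.from_matrix(np.c_[np.cross(y,z),y,z])
    np.set_printoptions(precision=2,suppress=True)
    print("lin mm",R.inv().apply(np.array(target)-o["eef_pos"])*1000,"dr",(R.inv()*G).as_rotvec(degrees=True))
def st():
    o=bot.get_obs(); M=Rt().as_matrix(); np.set_printoptions(precision=4,suppress=True)
    print("t",o["t"],"pos",o["eef_pos"],"F",o["contact_force"],"w",o["gripper_width"],"zdir",np.degrees(np.arctan2(M[1,2],M[0,2])),"tilt",np.degrees(np.arccos(-M[2,1])),"q",o["q"])
E
python3 -c "
from h import *
st(); print(Rt().as_matrix()); to((.674,-.189,.12),0); to((.674,-.189,.12),180)"
```

```text
t 1.3 pos [ 0.178  -0.6511  0.192 ] F [ 0.2635 -0.5912 -0.0962] w 1.000620096168887 zdir -74.71637802931319 tilt 0.0011061934977010571 q [ 1.1959  0.477   0.0224  1.5554 -0.0115  1.1093 -0.0831]
[[-0.9646  0.      0.2636]
 [-0.2636 -0.     -0.9646]
 [-0.     -1.      0.    ]]
lin mm [-600.32   72.01 -315.04] dr [ -0.   -74.72   0.  ]
lin mm [-600.32   72.01 -315.04] dr [ -0.   105.28  -0.  ]
```

```bash
T='{"linear":[-0.33,0.0,-0.16],"dr":[0,-60,0],"hand":0.2}'; true
python3 -m crank '[{"linear":[-0.3,0,-0.16],"dr":[0,-60,0],"hand":0.2},{"linear":[-0.3,0,-0.16],"dr":[0,-60,0],"hand":0.2},{"linear":[-0.3,0,-0.16],"dr":[0,-60,0],"hand":0.2},{"linear":[-0.3,0,-0.16],"dr":[0,-60,0],"hand":0.2},{"linear":[-0.3,0,-0.16],"dr":[0,-60,0],"hand":0.2},{"linear":[-0.3,0,-0.16],"dr":[0,-60,0],"hand":0.2},{"linear":[-0.3,0,-0.16],"dr":[0,-60,0],"hand":0.2},{"linear":[-0.3,0,-0.16],"dr":[0,-60,0],"hand":0.2},{"linear":[-0.3,0,-0.16],"dr":[0,-60,0],"hand":0.2},{"linear":[-0.3,0,-0.16],"dr":[0,-60,0],"hand":0.2}]' 100
python3 -c "
from h import *
st(); to((.674,-.189,.08),0)"
```

```text
t: 2.13
eef_pos: [0.429, -0.4138, 0.1924]
tool_rot: [-0.435, 0.434, -0.558, 0.558]
contact_force: [0.0, -0.2, 0.0]
gripper_width: 0.596
t 2.1333 pos [ 0.429  -0.4138  0.1924] F [ 0.0435 -0.1589  0.0066] w 0.5963418451103346 zdir -14.147378146181357 tilt 0.1322185396522939 q [ 0.9022  0.3659 -0.305   1.7343  0.1212  1.059   0.3098]
lin mm [-277.7   113.11  182.46] dr [ -0.11 -14.15  -0.08]
```

```bash
python3 -m crank '[{"linear":[-0.278,0.113,0.182],"dr":[0,-14.2,0],"hand":0.2},{"linear":[-0.278,0.113,0.182],"dr":[0,-14.2,0],"hand":0.2},{"linear":[-0.278,0.113,0.182],"dr":[0,-14.2,0],"hand":0.2},{"linear":[-0.278,0.113,0.182],"dr":[0,-14.2,0],"hand":0.2},{"linear":[-0.278,0.113,0.182],"dr":[0,-14.2,0],"hand":0.2},{"linear":[-0.278,0.113,0.182],"dr":[0,-14.2,0],"hand":0.2},{"linear":[-0.278,0.113,0.182],"dr":[0,-14.2,0],"hand":0.2},{"linear":[-0.278,0.113,0.182],"dr":[0,-14.2,0],"hand":0.2},{"linear":[-0.278,0.113,0.182],"dr":[0,-14.2,0],"hand":0.2},{"linear":[-0.278,0.113,0.182],"dr":[0,-14.2,0],"hand":0.2}]'
python3 -c "
from h import *
st(); to((.674,-.189,.010),0)
bot.read_camera('side')
for n in ('rod_grip','rod_foot'):
    for d in bot.place_of('side',n)[:2]: print(n,d['score'],ray('side',d['xy'],.016 if n=='rod_grip' else .006))
bot.read_camera('top')
for n in ('rod_grip','rod_foot'):
    for d in bot.place_of('top',n)[:2]: print(n,d['score'],ray('top',d['xy'],.016 if n=='rod_grip' else .006))
"
```

```text
t: 2.97
eef_pos: [0.6737, -0.1897, 0.077]
tool_rot: [0.5, -0.498, 0.502, -0.5]
contact_force: [0.0, 0.6, -0.0]
gripper_width: 0.597
t 2.9667 pos [ 0.6737 -0.1897  0.077 ] F [ 0.0175  0.5767 -0.0274] w 0.5966773611747659 zdir -0.2262270034931718 tilt 0.20167055998503275 q [ 0.4327  0.6572 -0.3668  1.5612  0.2641  0.974  -0.0176]
lin mm [-0.47 66.95  0.32] dr [ 0.05 -0.23 -0.19]
rod_grip 0.63 [ 0.67 -0.2   0.02]
rod_grip 0.27 [ 0.6  -0.43  0.02]
rod_foot 0.58 [0.67 0.06 0.01]
rod_foot 0.35 [ 0.59 -0.52  0.01]
rod_grip 0.75 [ 0.67 -0.19  0.02]
rod_foot 0.75 [0.68 0.05 0.01]
```

Alignment agrees from both cameras. Descend and grip.

```bash
python3 -m crank '[{"linear":[0,0.03,0],"dr":[0,0,0],"hand":0.2},{"linear":[0,0.055,0],"dr":[0,0,0],"hand":0.2},{"linear":[0,0.067,0],"dr":[0,0,0],"hand":0.2},{"linear":[0,0.067,0],"dr":[0,0,0],"hand":0.2},{"linear":[0,0.067,0],"dr":[0,0,0],"hand":-0.6},{"linear":[0,0.067,0],"dr":[0,0,0],"hand":-0.8},{"linear":[0,0.067,0],"dr":[0,0,0],"hand":-0.9},{"linear":[0,0.067,0],"dr":[0,0,0],"hand":-1},{"linear":[0,0.067,0],"dr":[0,0,0],"hand":-1},{"linear":[0,0.067,0],"dr":[0,0,0],"hand":-1}]' 100
python3 -c "
from h import *
st()"
```

```text
t: 4.1
eef_pos: [0.6722, -0.1951, 0.0127]
tool_rot: [-0.498, 0.498, -0.502, 0.503]
contact_force: [-0.3, -0.7, -1.1]
gripper_width: -0.004
t 4.1 pos [ 0.6722 -0.1951  0.0127] F [-0.3051 -0.6904 -1.0686] w -0.0040592048301844 zdir -0.5127559194170512 tilt 0.05387081816806725 q [ 0.4238  0.7287 -0.3432  1.5964  0.2983  0.8676 -0.0417]
```

```bash
python3 -c "
from h import *
a=bot.read_camera('top')
b=bot.read_camera('side')
A=cv2.resize(a[140:260,190:350],(800,600)); 
B=cv2.resize(b[150:260,240:387],(800,600))
cv2.imwrite('pics/m1.png',cv2.resize(np.hstack([A,B]),(800,300)))
print(proj('top',[.674,-.189,.02]),proj('side',[.674,-.189,.02]))
"
```

```text
[300.80080222 168.85870846] [314.90099524 228.89226157]
```

View pics/m1.png

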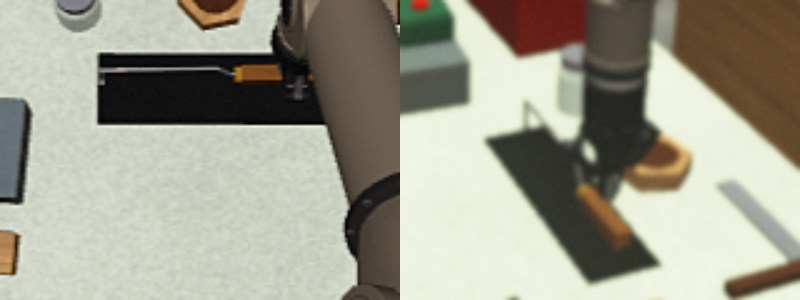

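```bash
python3 -c "
from h import *
a=bot.read_camera('top')
b=bot.read_camera('side')
A=cv2.resize(a[155:190,280:330],(800,560),interpolation=cv2.INTER_CUBIC)
B=cv2.resize(b[200:248,290:345],(700,600),interpolation=cv2.INTER_CUBIC)
cv2.imwrite('pics/m2.png',cv2.resize(np.hstack([cv2.resize(A,(400,280)),cv2.resize(B,(327,280))]),None,fx=1.09,fy=1.09))
p=bot.get_obs()['eef_pos']; print(proj('top',p),proj('side',p))
"
```

```text
[302.27725619 169.98533726] [315.03747871 231.8932515 ]
```

View pics/m2.png

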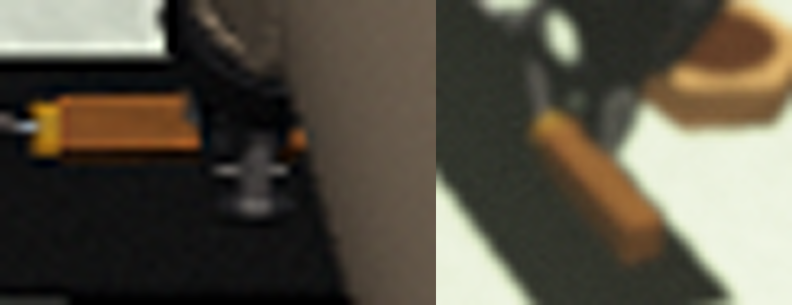

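```bash
python3 -m crank '[{"linear":[0,0,0],"dr":[0,0,0],"hand":-1},{"linear":[0,0,0],"dr":[0,0,0],"hand":-1},{"linear":[0,0,0],"dr":[0,0,0],"hand":-1}]'
python3 -c "
from h import *
st()
np.set_printoptions(precision=1,suppress=True)
for y in (-.139,-.189,-.239): print(y,proj('side',[.674,y,.029]),proj('top',[.674,y,.029]))
b0=cv2.imread('pics/side0.png')
b=bot.read_camera('side'); a=bot.read_camera('top')
f=lambda im:cv2.resize(im[185:250,280:345],(390,390),interpolation=cv2.INTER_CUBIC)
c=np.hstack([f(b0),f(b)])
for i in (0,1):
  for P_ in ([.674,-.139,.029],[.674,-.239,.029],[.6722,-.1951,.0127]):
    u=(proj('side',P_)-[280,185]+.5)*6; cv2.circle(c,(int(u[0])+390*i,int(u[1])),3,(0,0,255),1)
cv2.imwrite('pics/m3.png',c)
"
```

```text
t: 4.55
eef_pos: [0.6718, -0.195, 0.012]
tool_rot: [0.498, -0.498, 0.502, -0.502]
contact_force: [-0.2, -0.3, -0.5]
gripper_width: -0.002
t 4.55 pos [ 0.6718 -0.195   0.012 ] F [-0.2439 -0.2674 -0.4991] w -0.002413735438246972 zdir -0.5118696712842746 tilt 0.005820732812055943 q [ 0.4238  0.7296 -0.343   1.5967  0.2983  0.8674 -0.0417]
-0.139 [308.4 218.8] [286.4 168.4]
-0.189 [315.  226.8] [301.2 168.2]
-0.239 [322.1 235.1] [315.9 168. ]
```

View pics/m3.png

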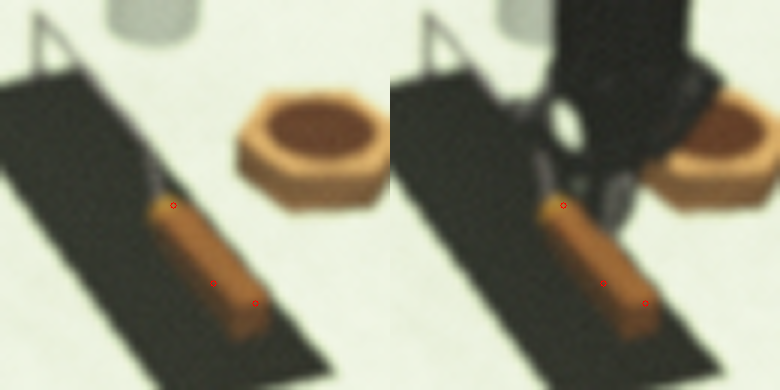

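```bash
python3 -c "
from h import *
np.set_printoptions(precision=3,suppress=True)
for z in (.012,.03,.05,.07,.1,.13): print(z,'side tip',ray('side',(315.8,224),z)[:2],'side2',ray('side',(306,211),z)[:2],'top silver',ray('top',(309.2,176.8),z)[:2])
"
python3 -m crank '[{"linear":[0,-0.04,0],"dr":[0,0,0],"hand":-1},{"linear":[0,-0.08,0],"dr":[0,0,0],"hand":-1},{"linear":[0,-0.12,0],"dr":[0,0,0],"hand":-1},{"linear":[0,-0.12,0],"dr":[0,0,0],"hand":-1}]'
python3 -c "
from h import *
st()
b=bot.read_camera('side'); a=bot.read_camera('top')
p=bot.get_obs()['eef_pos']
B=b[120:250,250:380].copy(); A=a[130:260,240:370].copy()
c=cv2.resize(np.hstack([A,B]),None,fx=3,fy=3,interpolation=cv2.INTER_CUBIC)
for k in range(3):
  X=p+[0,0,.05*k]
  u=(proj('top',X)-[240,130]+.5)*3; cv2.circle(c,(int(u[0]),int(u[1])),3,(0,0,255),1)
  u=(proj('side',X)-[250,120]+.5)*3; cv2.circle(c,(int(u[0])+390,int(u[1])),3,(0,0,255),1)
cv2.imwrite('pics/m4.png',c)
"
```

```text
0.012 side tip [ 0.695 -0.156] side2 [ 0.7   -0.071] top silver [ 0.648 -0.218]
0.03 side tip [ 0.683 -0.177] side2 [ 0.687 -0.094] top silver [ 0.644 -0.215]
0.05 side tip [ 0.669 -0.201] side2 [ 0.673 -0.12 ] top silver [ 0.639 -0.211]
0.07 side tip [ 0.656 -0.225] side2 [ 0.66  -0.145] top silver [ 0.635 -0.208]
0.1 side tip [ 0.635 -0.261] side2 [ 0.639 -0.184] top silver [ 0.629 -0.203]
0.13 side tip [ 0.614 -0.296] side2 [ 0.618 -0.223] top silver [ 0.622 -0.198]
t: 4.98
eef_pos: [0.6774, -0.1957, 0.1417]
tool_rot: [-0.5, 0.495, -0.498, 0.507]
contact_force: [1.7, -0.6, 0.7]
gripper_width: 0.001
t 4.9833 pos [ 0.6774 -0.1957  0.1417] F [ 1.6531 -0.5754  0.7364] w 0.0014521363870470421 zdir -0.5331767156344475 tilt 0.8174159753698775 q [ 0.4469  0.5916 -0.38    1.5147  0.2396  1.0669  0.0031]
```

View pics/m4.png

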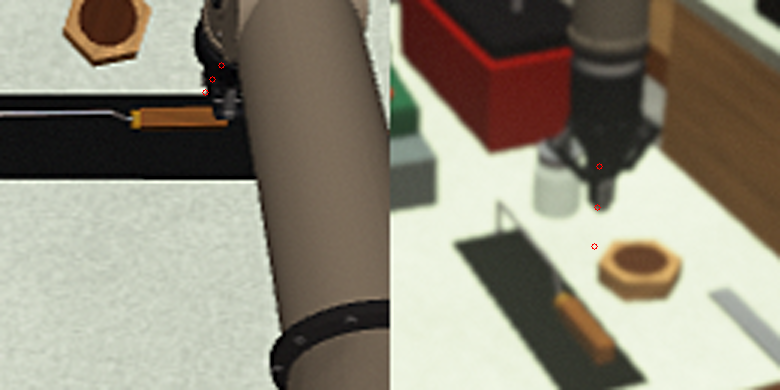

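```bash
python3 -c "
from h import *
np.set_printoptions(precision=3,suppress=True)
for z in (.1,.12,.14,.16,.18,.19,.2,.22): print(z,ray('side',(319.8,189),z)[:2],ray('top',(315,168.5),z)[:2])
b=cv2.imread('pics/m4.png')
a=bot.read_camera('top'); b=bot.read_camera('side')
c=np.hstack([cv2.resize(a[140:190,285:335],(400,400),interpolation=cv2.INTER_CUBIC),cv2.resize(b[150:200,295:345],(400,400),interpolation=cv2.INTER_CUBIC)])
cv2.imwrite('pics/m5.png',np.clip(c.astype(float)*2,0,255).astype(np.uint8)); st()
"
```

```text
0.1 [ 0.745 -0.079] [ 0.655 -0.223]
0.12 [ 0.729 -0.108] [ 0.651 -0.219]
0.14 [ 0.713 -0.136] [ 0.646 -0.215]
0.16 [ 0.696 -0.164] [ 0.641 -0.212]
0.18 [ 0.68  -0.192] [ 0.636 -0.208]
0.19 [ 0.672 -0.206] [ 0.634 -0.206]
0.2 [ 0.664 -0.22 ] [ 0.631 -0.204]
0.22 [ 0.647 -0.248] [ 0.627 -0.201]
t 5.1833 pos [ 0.671  -0.195   0.1311] F [ 0.682   0.0879 -0.5394] w 0.002054034516089261 zdir -0.5145277786303412 tilt 0.08542371920054913 q [ 0.4464  0.6004 -0.3774  1.5253  0.2407  1.0635  0.0023]
```

View pics/m5.png

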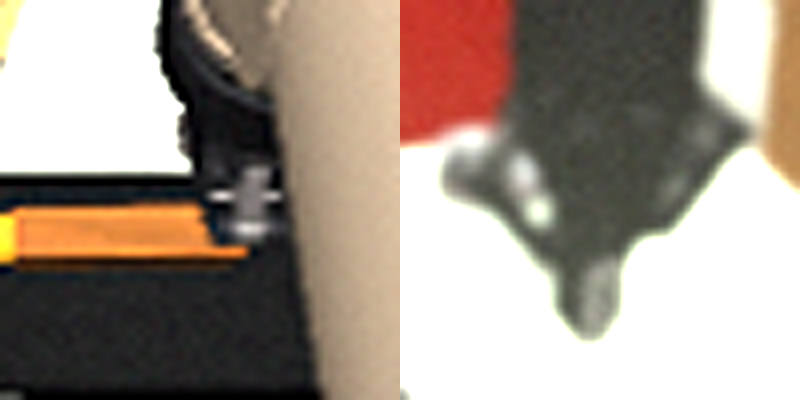

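The side view says the closed fingertips are about 50 mm above the reported TCP: tip seen at (318,191), while the reported point would be about 38 crop pixels lower. The fingers closed in the air above the handle and the rod has not moved. I'll descend further in small steps, watching the force and the opening.

```bash
python3 -m crank '[{"linear":[-0.006,0.04,0.002],"dr":[0,0,0],"hand":0.2},{"linear":[-0.006,0.08,0.002],"dr":[0,0,0],"hand":0.2},{"linear":[-0.006,0.11,0.002],"dr":[0,0,0],"hand":0.2},{"linear":[-0.006,0.12,0.002],"dr":[0,0,0],"hand":0.2},{"linear":[-0.006,0.12,0.002],"dr":[0,0,0],"hand":0.2},{"linear":[-0.006,0.125,0.002],"dr":[0,0,0],"hand":0.2},{"linear":[-0.006,0.13,0.002],"dr":[0,0,0],"hand":0.2},{"linear":[-0.006,0.135,0.002],"dr":[0,0,0],"hand":0.2}]'
python3 -m crank '[{"linear":[0,0.005,0],"dr":[0,0,0],"hand":0.2},{"linear":[0,0.01,0],"dr":[0,0,0],"hand":0.2},{"linear":[0,0.01,0],"dr":[0,0,0],"hand":0.2}]'
python3 -c "
from h import *
st()
b=bot.read_camera('side'); a=bot.read_camera('top')"
```

```text
t: 5.85
eef_pos: [0.6756, -0.1895, -0.0012]
tool_rot: [-0.498, 0.497, -0.501, 0.503]
contact_force: [-0.4, -0.6, 0.2]
gripper_width: 0.599
t: 6.1
eef_pos: [0.6734, -0.189, -0.0137]
tool_rot: [0.498, -0.498, 0.502, -0.502]
contact_force: [-0.4, 0.2, -0.5]
gripper_width: 0.603
t 6.1 pos [ 0.6734 -0.189  -0.0137] F [-0.3748  0.2318 -0.4846] w 0.6027538502583641 zdir -0.5150787105035269 tilt 0.05158809273335061 q [ 0.4095  0.7617 -0.3349  1.6046  0.3128  0.8295 -0.0615]
```

```bash
python3 -m crank '[{"linear":[0,0.005,0],"dr":[0,0,0],"hand":0.2},{"linear":[0,0.01,0],"dr":[0,0,0],"hand":0.2},{"linear":[0,0.015,0],"dr":[0,0,0],"hand":0.2},{"linear":[0,0.018,0],"dr":[0,0,0],"hand":0.2},{"linear":[0,0.018,0],"dr":[0,0,0],"hand":0.2}]'
python3 -m crank '[{"linear":[0,0,0],"dr":[0,0,0],"hand":-0.4},{"linear":[0,0,0],"dr":[0,0,0],"hand":-0.6},{"linear":[0,0,0],"dr":[0,0,0],"hand":-0.8},{"linear":[0,0,0],"dr":[0,0,0],"hand":-1},{"linear":[0,0,0],"dr":[0,0,0],"hand":-1},{"linear":[0,0,0],"dr":[0,0,0],"hand":-1}]' 100
python3 -c "
from h import *
st()
b=bot.read_camera('side'); a=bot.read_camera('top')
c=np.hstack([cv2.resize(a[150:200,270:335],(520,400),interpolation=cv2.INTER_CUBIC),cv2.resize(b[190:245,295:335],(280,385),interpolation=cv2.INTER_CUBIC,dst=None)[:400] if 0 else cv2.resize(b[190:247,292:332],(280,400),interpolation=cv2.INTER_CUBIC)])
cv2.imwrite('pics/g1.png',np.clip(c.astype(float)*1.6,0,255).astype(np.uint8))"
```

```text
t: 6.62
eef_pos: [0.673, -0.1889, -0.0322]
tool_rot: [0.497, -0.498, 0.503, -0.502]
contact_force: [0.5, 0.8, -0.4]
gripper_width: 0.6
t: 7.12
eef_pos: [0.6744, -0.1891, -0.0304]
tool_rot: [-0.498, 0.498, -0.502, 0.503]
contact_force: [-0.3, 0.8, 3.1]
gripper_width: 0.257
t 7.1167 pos [ 0.6744 -0.1891 -0.0304] F [-0.2813  0.7736  3.0672] w 0.2574091773758252 zdir -0.5190369519189778 tilt 0.05948694379402054 q [ 0.4048  0.7835 -0.3282  1.6078  0.3218  0.8029 -0.0683]
```

```bash
python3 -m crank '[{"linear":[0,-0.015,0],"dr":[0,0,0],"hand":-1},{"linear":[0,-0.04,0],"dr":[0,0,0],"hand":-1},{"linear":[0,-0.075,0],"dr":[0,0,0],"hand":-1},{"linear":[0,-0.11,0],"dr":[0,0,0],"hand":-1},{"linear":[0,-0.14,0],"dr":[0,0,0],"hand":-1},{"linear":[0,-0.14,0],"dr":[0,0,0],"hand":-1},{"linear":[0,-0.14,0],"dr":[0,0,0],"hand":-1}]' 110
python3 -m crank '[{"linear":[-0.015,0,-0.024],"dr":[0,1,0],"hand":-1},{"linear":[-0.031,0,-0.05],"dr":[0,2,0],"hand":-1},{"linear":[-0.049,0,-0.077],"dr":[0,3,0],"hand":-1},{"linear":[-0.068,0,-0.107],"dr":[0,4,0],"hand":-1},{"linear":[-0.087,0,-0.137],"dr":[0,4.6,0],"hand":-1},{"linear":[-0.106,0,-0.167],"dr":[0,4.6,0],"hand":-1},{"linear":[-0.122,0,-0.193],"dr":[0,4.6,0],"hand":-1},{"linear":[-0.135,0,-0.213],"dr":[0,4.6,0],"hand":-1},{"linear":[-0.135,0,-0.213],"dr":[0,4.6,0],"hand":-1},{"linear":[-0.135,0,-0.213],"dr":[0,4.6,0],"hand":-1}]'
cat > foot.py <<'E'
from h import *
st()
o=bot.get_obs(); M=Rt().as_matrix(); rx=-M[:,0]
np.set_printoptions(precision=3,suppress=True)
obs={}
pred=o["eef_pos"]+rx*.24; pred[2]=o["eef_pos"][2]+.0304+.006
print("pred foot",pred)
for c in("side","top"):
    im=bot.read_camera(c); cv2.imwrite(f"pics/f_{c}.png",im)
    for d in bot.place_of(c,"rod_foot")[:2]: print(c,round(d["score"],2),d["xy"],"pred px",proj(c,pred),"at z",ray(c,d["xy"],pred[2]))
E
python3 foot.py
```

```text
t: 7.8
eef_pos: [0.6751, -0.1894, 0.1119]
tool_rot: [-0.498, 0.497, -0.501, 0.504]
contact_force: [-0.2, 0.1, -2.6]
gripper_width: 0.255
t: 8.63
eef_pos: [0.4598, -0.0518, 0.1081]
tool_rot: [0.477, -0.478, 0.522, -0.521]
contact_force: [-0.5, -0.1, -1.4]
gripper_width: 0.252
t 8.6333 pos [ 0.4598 -0.0518  0.1081] F [-0.4864 -0.1064 -1.4356] w 0.25199869801026675 zdir -5.020782825742658 tilt 0.16797747750875083 q [ 0.3742  0.2764 -0.456   2.1021  0.1686  0.8002 -0.2727]
pred foot [0.481 0.187 0.144]
side 0.65 [224.4, 155.4] pred px [224.883 158.798] at z [0.488 0.214 0.144]
side 0.43 [274.8, 276.7] pred px [224.883 158.798] at z [ 0.401 -0.477  0.144]
top 0.72 [185.1, 222.6] pred px [183.544 223.662] at z [0.484 0.183 0.144]
top 0.59 [94.3, 236.6] pred px [183.544 223.662] at z [0.447 0.451 0.144]
```

```bash
python3 -m crank '[{"linear":[-0.025,0,0.001],"dr":[0,0,0],"hand":-1},{"linear":[-0.055,0,0.002],"dr":[0,0,0],"hand":-1},{"linear":[-0.085,0,0.0027],"dr":[0,0,0],"hand":-1},{"linear":[-0.11,0,0.0027],"dr":[0,0,0],"hand":-1},{"linear":[-0.12,0,0.0027],"dr":[0,0,0],"hand":-1},{"linear":[-0.12,0,0.0027],"dr":[0,0,0],"hand":-1},{"linear":[-0.12,0.02,0.0027],"dr":[0,0,0],"hand":-1},{"linear":[-0.12,0.04,0.0027],"dr":[0,0,0],"hand":-1},{"linear":[-0.12,0.04,0.0027],"dr":[0,0,0],"hand":-1},{"linear":[-0.12,0.04,0.0027],"dr":[0,0,0],"hand":-1}]'
python3 foot.py
python3 - <<'E'
from h import *
a=cv2.imread('pics/f_top.png');b=cv2.imread('pics/f_side.png')
c=np.hstack([cv2.resize(a[195:260,120:220],(800,520),interpolation=cv2.INTER_CUBIC)])
cv2.imwrite('pics/g2.png',c)
E
```

```text
t: 9.67
eef_pos: [0.4746, 0.0654, 0.0682]
tool_rot: [0.476, -0.478, 0.523, -0.522]
contact_force: [-0.4, 0.4, -1.8]
gripper_width: 0.252
t 9.6667 pos [0.4746 0.0654 0.0682] F [-0.398   0.4084 -1.8195] w 0.2522693009197475 zdir -5.214908487160141 tilt 0.1821508314668948 q [ 0.1382  0.3712 -0.4813  2.0957  0.2536  0.733  -0.5966]
pred foot [0.496 0.304 0.105]
side 0.72 [271.8, 274.2] pred px [220.17 154.25] at z [ 0.415 -0.426  0.105]
side 0.43 [217.7, 155.5] pred px [220.17 154.25] at z [0.484 0.298 0.105]
top 0.68 [148.8, 221.2] pred px [147.742 220.473] at z [0.494 0.301 0.105]
top 0.44 [273.8, 140.0] pred px [147.742 220.473] at z [ 0.75  -0.093  0.105]
```

View pics/g2.png

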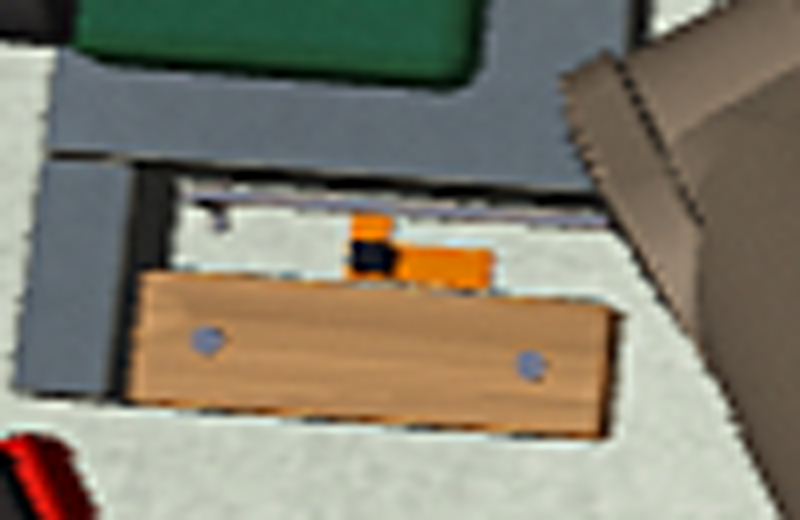

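```bash
python3 -m crank '[{"linear":[0,0.015,0],"dr":[0,0,0],"hand":-1},{"linear":[0,0.03,0],"dr":[0,0,0],"hand":-1},{"linear":[0,0.045,0],"dr":[0,0,0],"hand":-1},{"linear":[0,0.06,0],"dr":[0,0,0],"hand":-1},{"linear":[0,0.07,0],"dr":[0,0,0],"hand":-1},{"linear":[0,0.075,0],"dr":[0,0,0],"hand":-1},{"linear":[0,0.08,0],"dr":[0,0,0],"hand":-1}]'
python3 -m crank '[{"linear":[0,0.005,0],"dr":[0,0,0],"hand":-1},{"linear":[0,0.01,0],"dr":[0,0,0],"hand":-1},{"linear":[0,0.014,0],"dr":[0,0,0],"hand":-1},{"linear":[0,0.014,0],"dr":[0,0,0],"hand":-1}]'
python3 foot.py
```

```text
t: 10.45
eef_pos: [0.476, 0.0671, -0.0109]
tool_rot: [-0.477, 0.477, -0.522, 0.522]
contact_force: [-0.7, -0.2, -1.9]
gripper_width: 0.255
t: 10.78
eef_pos: [0.4752, 0.067, -0.0255]
tool_rot: [0.477, -0.477, 0.522, -0.522]
contact_force: [-0.9, -0.1, -2.3]
gripper_width: 0.252
t 10.7833 pos [ 0.4752  0.067  -0.0255] F [-0.868  -0.144  -2.2652] w 0.25198912767309123 zdir -5.109541066476486 tilt 0.0341610753691726 q [ 0.051   0.5317 -0.3906  2.1447  0.3898  0.5328 -0.7194]
pred foot [0.497 0.306 0.011]
side 0.56 [219.8, 173.4] pred px [221.398 174.187] at z [0.492 0.315 0.011]
side 0.21 [303.1, 189.7] pred px [221.398 174.187] at z [0.755 0.066 0.011]
```

```bash
python3 -m crank '[{"linear":[0,0.003,0],"dr":[0,0,0],"hand":-1},{"linear":[0,0.006,0],"dr":[0,0,0],"hand":-1},{"linear":[0,0.006,0],"dr":[0,0,0],"hand":-1}]'
python3 -m crank '[{"linear":[0.008,0,0],"dr":[0,0,0],"hand":-1},{"linear":[0.016,0,0],"dr":[0,0,0],"hand":-1},{"linear":[0.024,0,0],"dr":[0,0,0],"hand":-1},{"linear":[0.032,0,0],"dr":[0,0,0],"hand":-1},{"linear":[0.04,0,0],"dr":[0,0,0],"hand":-1},{"linear":[0.048,0,0],"dr":[0,0,0],"hand":-1},{"linear":[0.056,0,0],"dr":[0,0,0],"hand":-1},{"linear":[0.056,0,0],"dr":[0,0,0],"hand":-1}]'
python3 foot.py; python3 -c "
from h import *
np.set_printoptions(precision=3,suppress=True)
for c in ('top','side'):
  for d in bot.cut_out(c,'gauge')[:2]: print(c,d['score'],d['extent'],d['pixels'].sum())
  for d in bot.place_of(c,'gauge')[:2]: print(c,d['score'],d['xy'],ray(c,d['xy'],0))"
```

```text
t: 11.23
eef_pos: [0.4752, 0.067, -0.0315]
tool_rot: [0.477, -0.477, 0.522, -0.522]
contact_force: [0.2, 0.5, -1.7]
gripper_width: 0.253
t: 11.9
eef_pos: [0.47, 0.0088, -0.0311]
tool_rot: [-0.476, 0.477, -0.522, 0.523]
contact_force: [0.3, 0.4, -2.1]
gripper_width: 0.252
t 11.9 pos [ 0.47    0.0088 -0.0311] F [ 0.281   0.3766 -2.1089] w 0.2516183145495844 zdir -5.269524522892118 tilt 0.08463177385701562 q [ 0.1643  0.5318 -0.3831  2.1686  0.4019  0.509  -0.6175]
pred foot [0.492 0.248 0.005]
side 0.41 [280.0, 272.4] pred px [224.729 182.231] at z [ 0.483 -0.328  0.005]
top 0.46 [170.1, 222.6] pred px [172.086 224.631] at z [0.499 0.255 0.005]
top 0.3 [113.7, 268.7] pred px [172.086 224.631] at z [0.35  0.436 0.005]
top 0.64 [173.6, 221.0, 189.3, 232.2] 65
top 0.6 [175.5, 227.6] [0.482 0.237 0.   ]
side 0.37 [220.6, 177.8, 229.9, 188.3] 34
side 0.49 [221.3, 190.7] [ 0.462  0.199 -0.   ]
```

```bash
python3 -m crank '[{"linear":[0.009,0,0],"dr":[0,0,0],"hand":-1},{"linear":[0.018,0,0],"dr":[0,0,0],"hand":-1},{"linear":[0.027,0,0],"dr":[0,0,0],"hand":-1},{"linear":[0.036,0,0],"dr":[0,0,0],"hand":-1},{"linear":[0.045,0,0],"dr":[0,0,0],"hand":-1},{"linear":[0.054,0,0],"dr":[0,0,0],"hand":-1},{"linear":[0.063,0,0],"dr":[0,0,0],"hand":-1},{"linear":[0.072,0,0],"dr":[0,0,0],"hand":-1},{"linear":[0.081,0,0],"dr":[0,0,0],"hand":-1},{"linear":[0.09,0,0],"dr":[0,0,0],"hand":-1}]'
python3 -m crank '[{"linear":[0.009,0,0],"dr":[0,0,0],"hand":-1},{"linear":[0.018,0,0],"dr":[0,0,0],"hand":-1},{"linear":[0.027,0,0],"dr":[0,0,0],"hand":-1},{"linear":[0.036,0,0],"dr":[0,0,0],"hand":-1},{"linear":[0.044,0,0],"dr":[0,0,0],"hand":-1},{"linear":[0.051,0,0],"dr":[0,0,0],"hand":-1},{"linear":[0.056,0,0],"dr":[0,0,0],"hand":-1},{"linear":[0.06,0,0],"dr":[0,0,0],"hand":-1},{"linear":[0.06,0,0],"dr":[0,0,0],"hand":-1}]'
python3 foot.py; python3 -c "
from h import *
np.set_printoptions(precision=3,suppress=True)
for c in ('top','side'):
  for d in bot.place_of(c,'gauge')[:2]: print(c,d['score'],d['xy'],ray(c,d['xy'],0))
a=cv2.imread('pics/f_top.png');b=cv2.imread('pics/f_side.png')
c=np.hstack([cv2.resize(a[190:270,170:250],(400,400),interpolation=cv2.INTER_CUBIC),cv2.resize(b[170:250,195:275],(400,400),interpolation=cv2.INTER_CUBIC)])
cv2.imwrite('pics/g3.png',c)"
```

```text
t: 13.13
eef_pos: [0.4623, -0.0793, -0.031]
tool_rot: [0.477, -0.477, 0.522, -0.522]
contact_force: [-0.0, -0.1, -2.4]
gripper_width: 0.251
t: 13.88
eef_pos: [0.4569, -0.1391, -0.031]
tool_rot: [-0.477, 0.477, -0.522, 0.522]
contact_force: [-0.1, -0.8, -1.1]
gripper_width: 0.252
t 13.8833 pos [ 0.4569 -0.1391 -0.031 ] F [-0.1461 -0.8351 -1.1226] w 0.2520840246000918 zdir -5.181402931836856 tilt 0.02464393332574777 q [ 0.4847  0.5401 -0.3892  2.1518  0.4051  0.519  -0.3004]
pred foot [0.479 0.1   0.005]
side 0.57 [229.9, 201.3] pred px [233.33  201.431] at z [0.467 0.106 0.005]
top 0.72 [216.1, 227.1] pred px [216.31  227.936] at z [0.481 0.101 0.005]
top 0.43 [220.9, 230.7] [0.47  0.085 0.   ]
side 0.51 [228.9, 206.5] [0.455 0.081 0.   ]
```

View pics/g3.png

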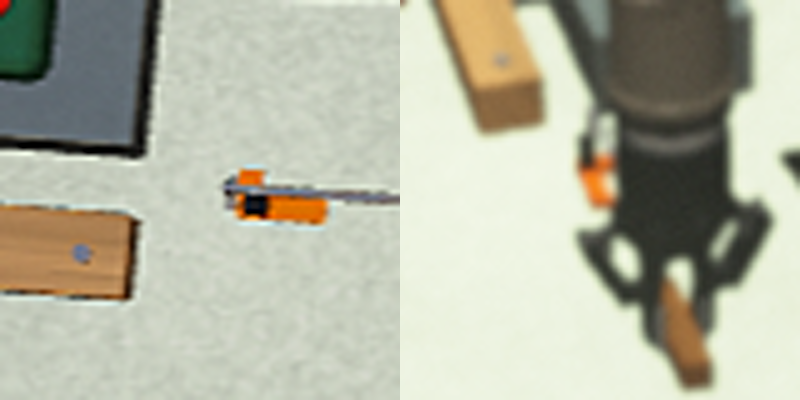

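Out cleanly: the gauge is at top-crop (270,205), well right of the fence end (135,255), undisturbed in yaw. Now the rod goes back.

```bash
python3 -m crank '[{"linear":[-0.004,0,0],"dr":[0,0,0],"hand":-1},{"linear":[-0.008,0,0],"dr":[0,0,0],"hand":-1},{"linear":[-0.008,-0.01,0],"dr":[0,0,0],"hand":-1},{"linear":[-0.008,-0.03,0],"dr":[0,0,0],"hand":-1},{"linear":[-0.008,-0.06,0],"dr":[0,0,0],"hand":-1},{"linear":[-0.008,-0.095,0],"dr":[0,0,0],"hand":-1},{"linear":[-0.008,-0.125,0],"dr":[0,0,0],"hand":-1},{"linear":[-0.008,-0.14,0],"dr":[0,0,0],"hand":-1},{"linear":[-0.008,-0.14,0],"dr":[0,0,0],"hand":-1}]'
python3 -m crank '[{"linear":[0.004,0,0.02],"dr":[0,-1,0],"hand":-1},{"linear":[0.009,0,0.05],"dr":[0,-2,0],"hand":-1},{"linear":[0.015,0,0.085],"dr":[0,-3,0],"hand":-1},{"linear":[0.021,0,0.12],"dr":[0,-4,0],"hand":-1},{"linear":[0.027,0,0.155],"dr":[0,-4.7,0],"hand":-1},{"linear":[0.033,0,0.19],"dr":[0,-4.7,0],"hand":-1},{"linear":[0.038,0,0.215],"dr":[0,-4.7,0],"hand":-1},{"linear":[0.038,0,0.221],"dr":[0,-4.7,0],"hand":-1},{"linear":[0.038,0,0.221],"dr":[0,-4.7,0],"hand":-1},{"linear":[0.038,0,0.221],"dr":[0,-4.7,0],"hand":-1}]'
python3 foot.py; python3 -c "
from h import *
to((.6744,-.1891,-.029),-.5)"
```

```text
t: 14.93
eef_pos: [0.4605, -0.1303, 0.1132]
tool_rot: [-0.479, 0.476, -0.519, 0.524]
contact_force: [1.2, 1.1, -1.0]
gripper_width: 0.255
t: 15.77
eef_pos: [0.6732, -0.1867, 0.1077]
tool_rot: [0.498, -0.499, 0.502, -0.501]
contact_force: [-0.3, -0.0, -2.8]
gripper_width: 0.254
t 15.7667 pos [ 0.6732 -0.1867  0.1077] F [-0.2794 -0.024  -2.7592] w 0.2541173583379515 zdir -0.3648401567407758 tilt 0.16036679248776806 q [ 0.4893  0.6388 -0.4624  1.5382  0.3126  1.0415 -0.0602]
pred foot [0.675 0.053 0.144]
side 0.67 [284.3, 163.7] pred px [286.384 165.112] at z [0.672 0.066 0.144]
top 0.56 [397.4, 189.5] pred px [227.925 160.252] at z [ 0.575 -0.464  0.144]
top 0.49 [227.9, 159.5] pred px [227.925 160.252] at z [0.677 0.053 0.144]
lin mm [  1.65 138.12   1.18] dr [0.05 0.11 0.02]
```

```bash
python3 -m crank '[{"linear":[0.008,0.015,0.001],"dr":[0,0,0],"hand":-1},{"linear":[0.017,0.04,0.001],"dr":[0,0,0],"hand":-1},{"linear":[0.017,0.07,0.001],"dr":[0,0,0],"hand":-1},{"linear":[0.017,0.1,0.001],"dr":[0,0,0],"hand":-1},{"linear":[0.017,0.12,0.001],"dr":[0,0,0],"hand":-1},{"linear":[0.017,0.13,0.001],"dr":[0,0,0],"hand":-1},{"linear":[0.017,0.135,0.001],"dr":[0,0,0],"hand":-1},{"linear":[0.017,0.1385,0.001],"dr":[0,0,0],"hand":-1},{"linear":[0.017,0.1385,0.001],"dr":[0,0,0],"hand":-1}]'
python3 -m crank '[{"linear":[0,0,0],"dr":[0,0,0],"hand":-0.4},{"linear":[0,0,0],"dr":[0,0,0],"hand":0},{"linear":[0,0,0],"dr":[0,0,0],"hand":0.1},{"linear":[0,0,0],"dr":[0,0,0],"hand":0.1},{"linear":[0,-0.02,0],"dr":[0,0,0],"hand":0.1},{"linear":[0,-0.05,0],"dr":[0,0,0],"hand":0.1},{"linear":[0,-0.09,0],"dr":[0,0,0],"hand":0.1},{"linear":[0,-0.13,0],"dr":[0,0,0],"hand":0.1},{"linear":[0,-0.17,0],"dr":[0,0,0],"hand":0.1}]'
python3 foot.py; python3 -c "
from h import *
np.set_printoptions(precision=3,suppress=True)
a=bot.read_camera('top')
for d in bot.cut_out('top','gauge')[:2]: print(d['score'],d['extent'],d['pixels'].sum())
for c in ('top','side'):
  for n in ('rod_grip','rod_foot','gauge','tray','twin','seat','twin_seat'):
    for d in bot.place_of(c,n)[:2]: print(c,n,round(d['score'],2),d['xy'],ray(c,d['xy'],{'rod_grip':.016,'rod_foot':.006,'twin':.005,'seat':.005,'twin_seat':.005}.get(n,0)))
a=bot.read_camera('top')
c=np.hstack([cv2.resize(a[215:247,210:250],(500,400),interpolation=cv2.INTER_CUBIC),cv2.resize(a[208:252,328:360],(291,400),interpolation=cv2.INTER_CUBIC)])
cv2.imwrite('pics/g4.png',c)
hsv=cv2.cvtColor(a,cv2.COLOR_BGR2HSV); m=cv2.inRange(hsv,(5,180,150),(20,255,255)); m[:,:205]=0;m[:,260:]=0;m[:210]=0;m[260:]=0
pts=np.argwhere(m)[:,::-1]; print(len(pts),pts.min(0),pts.max(0))"

```

```text
t: 16.72
eef_pos: [0.6759, -0.2049, -0.0291]
tool_rot: [-0.498, 0.498, -0.502, 0.502]
contact_force: [-0.1, -0.2, -2.7]
gripper_width: 0.256
t: 17.47
eef_pos: [0.6752, -0.2045, 0.1427]
tool_rot: [-0.498, 0.498, -0.502, 0.502]
contact_force: [1.0, -0.7, -0.1]
gripper_width: 0.547
t 17.4667 pos [ 0.6752 -0.2045  0.1427] F [ 0.9873 -0.6707 -0.1214] w 0.5472630572663941 zdir -0.40031743878573517 tilt 0.01240460931254239 q [ 0.5148  0.6145 -0.4696  1.4939  0.2965  1.104  -0.0218]
pred foot [0.677 0.035 0.179]
side 0.54 [286.5, 196.3] pred px [289.184 158.67 ] at z [ 0.564 -0.189  0.179]
side 0.21 [303.9, 190.3] pred px [289.184 158.67 ] at z [ 0.63  -0.178  0.179]
top 0.52 [234.2, 170.1] pred px [233.303 156.473] at z [0.635 0.033 0.179]
top 0.24 [92.1, 234.6] pred px [233.303 156.473] at z [0.45  0.444 0.179]
0.56 [216.6, 222.1, 234.9, 237.6] 139
0.21 [71.4, 225.3, 112.7, 243.1] 698
top rod_grip 0.65 [233.2, 170.1] [0.674 0.041 0.016]
top rod_grip 0.56 [304.2, 169.4] [ 0.673 -0.201  0.016]
top rod_foot 0.67 [233.8, 167.3] [0.686 0.04  0.006]
top gauge 0.59 [221.2, 228.5] [0.477 0.084 0.   ]
top gauge 0.32 [338.5, 222.5] [ 0.491 -0.312  0.   ]
top tray 0.48 [340.7, 227.9] [ 0.473 -0.319  0.   ]
top twin 0.63 [336.1, 223.5] [ 0.487 -0.303  0.005]
top seat 0.65 [344.4, 239.4] [ 0.433 -0.328  0.005]
side rod_grip 0.57 [315.0, 233.5] [ 0.665 -0.207  0.016]
side rod_foot 0.54 [286.5, 196.3] [0.679 0.055 0.006]
side rod_foot 0.21 [303.9, 190.3] [0.76  0.068 0.006]
side gauge 0.54 [229.0, 204.4] [ 0.459  0.095 -0.   ]
side tray 0.83 [272.6, 275.4] [ 0.46  -0.326  0.   ]
side tray 0.2 [302.3, 188.8] [0.764 0.089 0.   ]
side twin 0.93 [240.9, 298.5] [ 0.336 -0.385  0.005]
side twin 0.7 [279.2, 269.3] [ 0.487 -0.314  0.005]
side seat 0.88 [265.8, 279.5] [ 0.432 -0.34   0.005]
side twin_seat 0.81 [281.0, 269.7] [ 0.491 -0.318  0.005]
79 [217 224] [234 234]
```

View pics/g4.png

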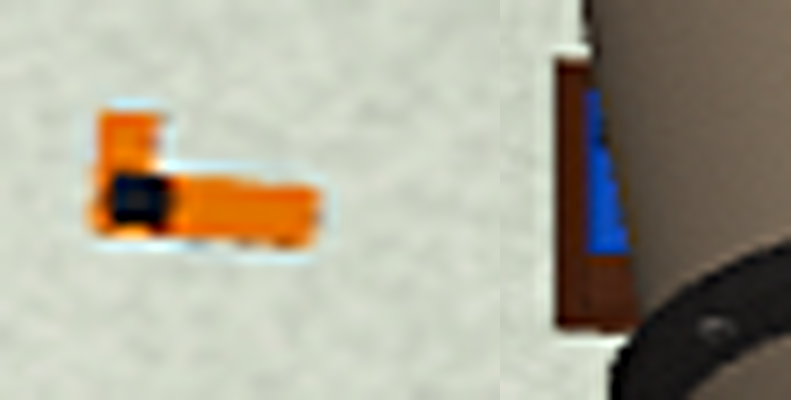

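Gauge seen at top-crop with corners clear, post at (140,198) → pixel (220.7,230.3); the rod is back on the mat. I'll fit the gauge pose by least squares and the tray from its first-picture corners.

```bash
python3 - <<'E'
from h import *
from scipy.optimize import least_squares as ls
np.set_printoptions(precision=4,suppress=True)
def fit(obs,model,x0):
    def f(p):
        c,s=np.cos(p[2]),np.sin(p[2])
        return np.concatenate([proj("top",[p[0]+c*x-s*y,p[1]+s*x+c*y,z])-uv for (x,y,z),uv in zip(model,obs)])
    r=ls(f,x0,loss="soft_l1"); return r.x,f(r.x).reshape(-1,2)
p,res=fit([(217.1,233.3),(234.1,234.3),(235.1,229.5),(217.5,223.5),(222.3,223.5),(220.7,230.3)],
 [(-.014,-.008,.01),(.046,-.008,.01),(.046,.008,.01),(-.014,.024,.01),(.002,.024,.01),(0,0,.036)],[.475,.085,-1.6])
print("gauge",p[:2],np.degrees(p[2])); print(res)
# tray & twin from crop1
o=lambda x,y:(325+(x-478)/5-.5,205+y/5-.5)
t,res=fit([o(522,47),o(610,50),o(610,199),o(522,197)],[(.05,.028,.0125),(.05,-.028,.0125),(-.05,-.028,.0125),(-.05,.028,.0125)],[.47,-.32,0])
print("tray",t[:2],np.degrees(t[2])); print(res)
w,res=fit([o(542,65),o(592,65),o(592,90),o(568,155),o(542,155),o(560,82)],[(-.014,-.008,.015),(-.014,.024,.015),(.002,.024,.015),(.046,.008,.015),(.046,-.008,.015),(0,0,.041)],[.49,-.31,3.1])
print("twin",w[:2],np.degrees(w[2])); print(res)
c,s=np.cos(t[2]),np.sin(t[2]); R2=np.array([[c,-s],[s,c]])
print("seat from twin",w[:2]+R2@[-.049,-.017],"from tray (+-24.5,8.5)",t[:2]-R2@[.0245,.0085])
st()
E
```

```text
gauge [0.468  0.0837] -94.85516295013088
[[-0.3872 -0.2522]
 [ 0.6018 -0.0122]
 [-0.038  -0.0138]
 [ 0.0081 -0.0294]
 [-0.0153  0.2998]
 [-0.1079  0.0112]]
tray [ 0.4676 -0.3202] -3.0985146648818755
[[ 0.4337 -0.0417]
 [-0.538  -0.0035]
 [-0.3292  0.1457]
 [ 0.4198 -0.0948]]
twin [ 0.4922 -0.3132] 177.37211234395832
[[ 0.0529 -0.0734]
 [-0.4131  0.2141]
 [-0.3481 -0.0227]
 [-0.1727  0.0378]
 [ 0.2217 -0.1057]
 [ 0.7468 -0.0417]]
seat from twin [ 0.4423 -0.3275] from tray (+-24.5,8.5) [ 0.4427 -0.3273]
t 18.5167 pos [ 0.6755 -0.2046  0.1405] F [-0.1984 -0.7683  0.0625] w 0.5499585515283608 zdir -0.4124107458763967 tilt 0.0035349443870048873 q [ 0.5142  0.6169 -0.4689  1.495   0.2975  1.1008 -0.0227]
```

```bash
python3 -c "
from h import *
for z in (-.01,0,.01,.02,.03): print(z,proj('side',[.438,-.145,z]),(proj('side',[.438,-.145,z])-[195,170]+.5)*5+[400,0], (proj('side',[.475,-.145,z])-[195,170]+.5)*5+[400,0])
to((.468,.0837,.10),-4.9)"
```

```text
-0.01 [245.5591998  244.88179765] [655.29599902 376.90898824] [706.68276592 363.78971203]
0 [245.47628887 242.54078854] [654.88144437 365.20394271] [706.4542067  352.12414274]
0.01 [245.39278108 240.1829268 ] [654.4639054 353.414634 ] [706.22401428 340.37521501]
0.02 [245.30866995 237.80802979] [654.04334975 341.54014894] [705.99217107 328.54203214]
0.03 [245.22394893 235.41591222] [653.61974463 329.57956109] [705.75865926 316.62368454]
lin mm [-286.79   40.53 -209.54] dr [-0.    4.49 -0.  ]
```

```bash
python3 -m crank '[{"linear":[-0.287,0.04,-0.2095],"dr":[0,4.5,0],"hand":-0.3},{"linear":[-0.287,0.04,-0.2095],"dr":[0,4.5,0],"hand":-0.3},{"linear":[-0.287,0.04,-0.2095],"dr":[0,4.5,0],"hand":-0.3},{"linear":[-0.287,0.04,-0.2095],"dr":[0,4.5,0],"hand":-0.3},{"linear":[-0.287,0.04,-0.2095],"dr":[0,4.5,0],"hand":-0.3},{"linear":[-0.287,0.04,-0.2095],"dr":[0,4.5,0],"hand":-0.3},{"linear":[-0.287,0.04,-0.2095],"dr":[0,4.5,0],"hand":-0.3},{"linear":[-0.287,0.04,-0.2095],"dr":[0,4.5,0],"hand":-0.3},{"linear":[-0.287,0.04,-0.2095],"dr":[0,4.5,0],"hand":-0.3},{"linear":[-0.287,0.04,-0.2095],"dr":[0,4.5,0],"hand":-0.3}]'
python3 -m crank '[{"linear":[0,0,0],"dr":[0,0,0],"hand":-0.3},{"linear":[0,0,0],"dr":[0,0,0],"hand":-0.3},{"linear":[0,0,0],"dr":[0,0,0],"hand":-0.3}]'
python3 -c "
from h import *
st();to((.468,.0837,-.031),-4.9)"
```

```text
t: 19.35
eef_pos: [0.4644, 0.0888, 0.1005]
tool_rot: [0.48, -0.48, 0.52, -0.518]
contact_force: [-0.4, -0.5, 0.5]
gripper_width: 0.352
t: 19.6
eef_pos: [0.4691, 0.0826, 0.1007]
tool_rot: [-0.478, 0.477, -0.521, 0.522]
contact_force: [-0.7, -0.2, -0.2]
gripper_width: 0.348
t 19.6 pos [0.4691 0.0826 0.1007] F [-0.6677 -0.1572 -0.2305] w 0.3477917272291534 zdir -5.049232122822712 tilt 0.04972052182528831 q [ 0.1936  0.3281 -0.5846  2.0753  0.25    0.8048 -0.6293]
lin mm [ -1.   131.7   -1.34] dr [-0.05 -0.15  0.01]
```

```bash
python3 -m crank '[{"linear":[-0.001,0.03,-0.001],"dr":[0,0,0],"hand":-0.3},{"linear":[-0.001,0.065,-0.001],"dr":[0,0,0],"hand":-0.3},{"linear":[-0.001,0.09,-0.001],"dr":[0,0,0],"hand":-0.3},{"linear":[-0.001,0.105,-0.001],"dr":[0,0,0],"hand":-0.3},{"linear":[-0.001,0.115,-0.001],"dr":[0,0,0],"hand":-0.3},{"linear":[-0.001,0.122,-0.001],"dr":[0,0,0],"hand":-0.3},{"linear":[-0.001,0.128,-0.001],"dr":[0,0,0],"hand":-0.3},{"linear":[-0.001,0.131,-0.001],"dr":[0,0,0],"hand":-0.3},{"linear":[-0.001,0.131,-0.001],"dr":[0,0,0],"hand":-0.3}]'
python3 -m crank '[{"linear":[0,0,0],"dr":[0,0,0],"hand":-0.6},{"linear":[0,0,0],"dr":[0,0,0],"hand":-0.75},{"linear":[0,0,0],"dr":[0,0,0],"hand":-0.85},{"linear":[0,0,0],"dr":[0,0,0],"hand":-1},{"linear":[0,0,0],"dr":[0,0,0],"hand":-1},{"linear":[0,0,0],"dr":[0,0,0],"hand":-1}]' 60
python3 -c "
from h import *
st()"
```

```text
t: 20.35
eef_pos: [0.468, 0.0845, -0.0297]
tool_rot: [-0.478, 0.478, -0.521, 0.522]
contact_force: [-2.7, -1.2, 3.1]
gripper_width: 0.35
t: 20.85
eef_pos: [0.4684, 0.0854, -0.0289]
tool_rot: [-0.479, 0.477, -0.52, 0.522]
contact_force: [-2.5, 0.4, 10.8]
gripper_width: 0.131
t 20.85 pos [ 0.4684  0.0854 -0.0289] F [-2.546   0.3895 10.7771] w 0.13053934817766338 zdir -4.919598027280192 tilt 0.15860979183621804 q [ 0.0606  0.5438 -0.4524  2.1537  0.4618  0.5342 -0.8234]
```

```bash
python3 -m crank '[{"linear":[0,-0.01,0],"dr":[0,0,0],"hand":-1},{"linear":[0,-0.03,0],"dr":[0,0,0],"hand":-1},{"linear":[0,-0.06,0],"dr":[0,0,0],"hand":-1},{"linear":[0,-0.09,0],"dr":[0,0,0],"hand":-1},{"linear":[0,-0.11,0],"dr":[0,0,0],"hand":-1},{"linear":[0,-0.11,0],"dr":[0,0,0],"hand":-1}]' 80
python3 -m crank '[{"linear":[0.02,0,0],"dr":[0,-5,0],"hand":-1},{"linear":[0.05,0,0.001],"dr":[0,-11,0],"hand":-1},{"linear":[0.085,0,0.002],"dr":[0,-17,0],"hand":-1},{"linear":[0.12,0,0.003],"dr":[0,-23,0],"hand":-1},{"linear":[0.155,0,0.004],"dr":[0,-29,0],"hand":-1},{"linear":[0.19,0,0.005],"dr":[0,-35,0],"hand":-1},{"linear":[0.225,0,0.006],"dr":[0,-41,0],"hand":-1},{"linear":[0.26,0,0.007],"dr":[0,-47,0],"hand":-1},{"linear":[0.295,0,0.008],"dr":[0,-53,0],"hand":-1},{"linear":[0.32,0,0.008],"dr":[0,-58,0],"hand":-1}]'
python3 -c "
from h import *
st();to((.4408,-.327,.055),87.1)"
```

```text
t: 21.35
eef_pos: [0.4705, 0.0857, 0.0844]
tool_rot: [-0.48, 0.476, -0.519, 0.523]
contact_force: [0.6, 0.6, -0.2]
gripper_width: 0.125
t: 22.18
eef_pos: [0.4466, -0.2384, 0.0795]
tool_rot: [-0.671, 0.671, -0.223, 0.223]
contact_force: [0.2, -0.0, -0.4]
gripper_width: 0.121
t 22.1833 pos [ 0.4466 -0.2384  0.0795] F [ 0.1631 -0.0006 -0.3812] w 0.12103120182626022 zdir 53.200139352387886 tilt 0.06701960981112601 q [ 0.9357  0.4362 -0.6969  2.0199  0.3832  0.8159  0.9457]
lin mm [ 48.38  24.56 -74.4 ] dr [  0.07 -33.9    0.01]
```

```bash
python3 -m crank '[{"linear":[0.01,0,-0.015],"dr":[0,-6,0],"hand":-1},{"linear":[0.02,0,-0.03],"dr":[0,-12,0],"hand":-1},{"linear":[0.03,0,-0.045],"dr":[0,-18,0],"hand":-1},{"linear":[0.04,0,-0.06],"dr":[0,-24,0],"hand":-1},{"linear":[0.048,0,-0.074],"dr":[0,-29,0],"hand":-1},{"linear":[0.048,0.01,-0.074],"dr":[0,-33.9,0],"hand":-1},{"linear":[0.048,0.0245,-0.074],"dr":[0,-33.9,0],"hand":-1},{"linear":[0.048,0.0245,-0.074],"dr":[0,-33.9,0],"hand":-1},{"linear":[0.048,0.0245,-0.074],"dr":[0,-33.9,0],"hand":-1}]'
python3 - <<'E'
from h import *
st();to((.4408,-.327,0),87.1)
np.set_printoptions(precision=3,suppress=True)
a=bot.read_camera('top');b=bot.read_camera('side')
for c in('top','side'):
    for d in bot.place_of(c,'gauge')[:2]: print(c,d['score'],d['xy'],ray(c,d['xy'],.084))
c=np.hstack([cv2.resize(a[200:255,320:370],(364,400),interpolation=cv2.INTER_CUBIC),cv2.resize(b[235:300,245:315],(431,400),interpolation=cv2.INTER_CUBIC)])
cv2.imwrite('pics/p1.png',c)
E
```

```text
t: 22.93
eef_pos: [0.4406, -0.3213, 0.0539]
tool_rot: [0.707, -0.706, 0.02, -0.018]
contact_force: [0.3, 0.9, -1.6]
gripper_width: 0.115
t 22.9333 pos [ 0.4406 -0.3213  0.0539] F [ 0.2746  0.8752 -1.6319] w 0.11530352943063886 zdir 86.90860583774224 tilt 0.15990863540997075 q [ 1.1161  0.5647 -0.7751  1.9409  0.5209  0.8496  1.5784]
lin mm [ 0.58 53.88 -5.73] dr [-0.1  -0.19 -0.13]
top 0.46 [347.6, 232.6] [ 0.45  -0.319  0.084]
side 0.57 [263.4, 254.0] [ 0.434 -0.316  0.084]
```

View pics/p1.png

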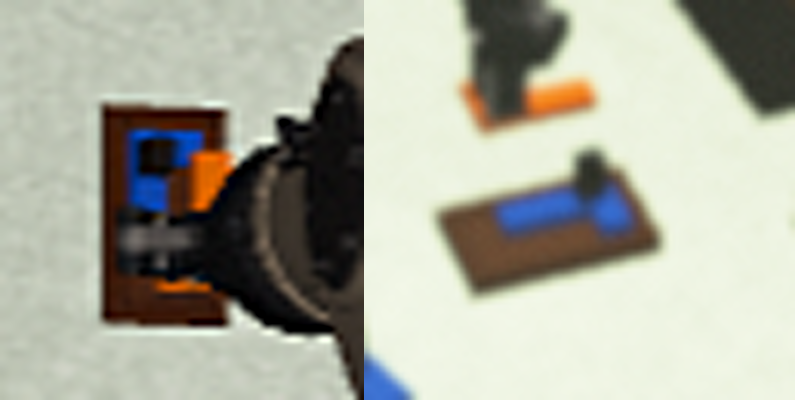

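The orange gauge hangs level above the tray, in the right attitude (foot away from the twin, limb toward +x beside it), with blue twin still seated. I'll check its offset numerically against the prediction from the TCP.

```bash
python3 -m crank '[{"linear":[0.0005,0,-0.0057],"dr":[0,0,0],"hand":-1},{"linear":[0.0005,0,-0.0057],"dr":[0,0,0],"hand":-1},{"linear":[0.0005,0,-0.0057],"dr":[0,0,0],"hand":-1},{"linear":[0.0005,0,-0.0057],"dr":[0,0,0],"hand":-1}]'
cat > chk.py <<'E'
from h import *
from scipy.optimize import least_squares
st(); to((.4408,-.327,0),87.1)
np.set_printoptions(precision=2,suppress=True)
o=bot.get_obs()
L=np.array([(-14,-8),(46,-8),(46,8),(2,8),(2,24),(-14,24)])/1000
def render(c,x,y,zb,yaw,S=4):
    cy,s=np.cos(yaw),np.sin(yaw); m=np.zeros((384*S,512*S),np.uint8)
    ring=lambda z:np.array([proj(c,[x+cy*a-s*b,y+s*a+cy*b,z]) for a,b in L])
    t,bt=ring(zb+.01),ring(zb)
    f=lambda P:cv2.fillPoly(m,[np.round((P+.5)*S).astype(np.int32)],255)
    f(t);f(bt)
    for i in range(6): f(np.array([t[i],t[i-1],bt[i-1],bt[i]]))
    return m
def mask(c):
    im=bot.read_camera(c); h=cv2.cvtColor(im,cv2.COLOR_BGR2HSV); m=cv2.inRange(h,(4,150,90),(22,255,255))
    u,v=proj(c,o["eef_pos"]+[0,0,.034]).astype(int); k=np.zeros_like(m); k[v-30:v+30,u-30:u+30]=255
    return m&k
yaw=np.radians(-2.9); zb=o["eef_pos"][2]+.029
for c in("top","side"):
    m=mask(c); ys,xs=np.nonzero(m)
    M=render(c,o["eef_pos"][0],o["eef_pos"][1],zb,yaw); Y,X=np.nonzero(M); 
    print(c,m.sum()//255,"seen ext",xs.min(),xs.max()+1,ys.min(),ys.max()+1,"model ext (TCP=origin)",X.min()/4,X.max()/4,Y.min()/4,Y.max()/4)
E
python3 chk.py; python3 -c "
from h import *
print('px per 1mm x,y,z'); 
p=np.array([.45,-.325,.09])
for c in('top','side'): print(c,[proj(c,p+d)-proj(c,p) for d in np.eye(3)*.01])"
```

```text
t: 23.47
eef_pos: [0.4418, -0.3284, 0.0551]
tool_rot: [-0.707, 0.707, -0.019, 0.019]
contact_force: [-0.2, 0.2, -0.4]
gripper_width: 0.123
t 23.4667 pos [ 0.4418 -0.3284  0.0551] F [-0.1787  0.2012 -0.4156] w 0.12283141362812014 zdir 86.96486336901384 tilt 0.014938559531272514 q [ 1.1227  0.5681 -0.7737  1.9309  0.5225  0.8535  1.5899]
lin mm [-1.11 55.12  1.4 ] dr [ 0.01 -0.14  0.01]
top 55 seen ext 343 354 220 240 model ext (TCP=origin) 343.5 354.75 220.75 240.25
side 49 seen ext 263 283 250 256 model ext (TCP=origin) 260.75 283.5 248.75 259.25
px per 1mm x,y,z
top [array([-0.19318123, -3.19126165]), array([-3.17716204,  0.05139286]), array([ 0.83880685, -0.23844139])]
side [array([ 3.14129342, -0.83451917]), array([-1.30484962, -2.0264526 ]), array([ 0.00350011, -2.64787364])]
```

```bash
python3 -m crank '[{"linear":[0,0.01,0],"dr":[0,0,0],"hand":-1},{"linear":[0,0.025,0],"dr":[0,0,0],"hand":-1},{"linear":[0,0.04,0],"dr":[0,0,0],"hand":-1},{"linear":[0,0.055,0],"dr":[0,0,0],"hand":-1},{"linear":[0,0.063,0],"dr":[0,0,0],"hand":-1},{"linear":[0,0.067,0],"dr":[0,0,0],"hand":-1},{"linear":[0,0.069,0],"dr":[0,0,0],"hand":-1},{"linear":[0,0.069,0],"dr":[0,0,0],"hand":-1}]' 60
python3 chk.py
python3 -m crank '[{"linear":[0,0.002,0],"dr":[0,0,0],"hand":-1},{"linear":[0,0.004,0],"dr":[0,0,0],"hand":-1},{"linear":[0,0.004,0],"dr":[0,0,0],"hand":-1}]'
python3 chk.py
```

```text
t: 24.23
eef_pos: [0.4419, -0.3281, -0.0144]
tool_rot: [0.707, -0.707, 0.019, -0.018]
contact_force: [0.2, -0.2, -0.8]
gripper_width: 0.125
t 24.2333 pos [ 0.4419 -0.3281 -0.0144] F [ 0.2007 -0.2356 -0.8413] w 0.12462336146725388 zdir 87.00104424460723 tilt 0.029722989295019014 q [ 1.0594  0.6647 -0.6951  1.9638  0.626   0.7394  1.5062]
lin mm [ -1.12 -14.41   1.01] dr [-0.02 -0.1  -0.02]
top 43 seen ext 338 349 222 241 model ext (TCP=origin) 338.25 348.75 223.0 241.5
side 106 seen ext 261 283 265 276 model ext (TCP=origin) 261.0 283.25 266.5 277.0
t: 24.58
eef_pos: [0.4418, -0.3285, -0.0179]
tool_rot: [-0.707, 0.707, -0.019, 0.019]
contact_force: [0.6, -0.1, 0.1]
gripper_width: 0.121
t 24.5833 pos [ 0.4418 -0.3285 -0.0179] F [ 0.569 -0.093  0.085] w 0.12092387077447758 zdir 86.97432943089693 tilt 0.022320053695404674 q [ 1.0561  0.6694 -0.6902  1.9653  0.6321  0.7328  1.5011]
lin mm [ -1.05 -17.94   1.41] dr [ 0.02 -0.13  0.01]
top 40 seen ext 338 349 222 241 model ext (TCP=origin) 338.25 348.75 223.25 241.5
side 107 seen ext 261 283 267 278 model ext (TCP=origin) 261.0 283.25 267.5 278.0
```

```bash
python3 -m crank '[{"linear":[0,0.0015,0],"dr":[0,0,0],"hand":-1},{"linear":[0,0.003,0],"dr":[0,0,0],"hand":-1},{"linear":[0,0.003,0],"dr":[0,0,0],"hand":-1}]'
python3 -m crank '[{"linear":[0,0.0015,0],"dr":[0,0,0],"hand":-1},{"linear":[0,0.003,0],"dr":[0,0,0],"hand":-1},{"linear":[0,0.003,0],"dr":[0,0,0],"hand":-1}]'
python3 chk.py
```

```text
t: 24.93
eef_pos: [0.4416, -0.3282, -0.0213]
tool_rot: [0.707, -0.707, 0.019, -0.018]
contact_force: [0.1, -0.2, -0.7]
gripper_width: 0.117
t: 25.18
eef_pos: [0.4419, -0.3283, -0.0237]
tool_rot: [-0.707, 0.707, -0.019, 0.019]
contact_force: [-2.0, 1.5, 5.4]
gripper_width: 0.123
t 25.1833 pos [ 0.4419 -0.3283 -0.0237] F [-1.9856  1.5458  5.3956] w 0.12282829434351193 zdir 86.9871092005312 tilt 0.024130009037880835 q [ 1.0501  0.6779 -0.683   1.9669  0.6412  0.7239  1.4936]
lin mm [ -1.16 -23.72   1.27] dr [ 0.02 -0.11 -0.01]
top 37 seen ext 338 349 223 241 model ext (TCP=origin) 337.75 348.25 223.25 241.75
side 103 seen ext 261 283 269 279 model ext (TCP=origin) 261.0 283.25 268.75 279.25
```

```bash
python3 -m crank '[{"linear":[0,0.001,0],"dr":[0,0,0],"hand":-1},{"linear":[0,0.002,0],"dr":[0,0,0],"hand":-1},{"linear":[0,0.002,0],"dr":[0,0,0],"hand":-1},{"linear":[0,0.002,0],"dr":[0,0,0],"hand":-1}]'
python3 chk.py
```

```text
t: 25.62
eef_pos: [0.4419, -0.3285, -0.0238]
tool_rot: [-0.706, 0.708, -0.019, 0.018]
contact_force: [-7.9, 3.2, 26.4]
gripper_width: 0.122
t 25.6167 pos [ 0.4419 -0.3285 -0.0238] F [-7.9091  3.2176 26.4061] w 0.12219728154745416 zdir 86.97980772274902 tilt 0.11952742355715941 q [ 1.0487  0.6776 -0.6822  1.9672  0.643   0.7241  1.4912]
lin mm [ -1.15 -23.8    1.35] dr [ 0.11 -0.12 -0.04]
top 36 seen ext 338 349 223 241 model ext (TCP=origin) 337.75 348.25 223.25 241.75
side 105 seen ext 260 283 269 279 model ext (TCP=origin) 261.0 283.25 268.75 279.25
```

```bash
python3 -m crank '[{"linear":[-0.001,-0.002,0.0005],"dr":[0,0,0],"hand":-1},{"linear":[-0.001,-0.002,0.0005],"dr":[0,0,0],"hand":-1},{"linear":[-0.001,0,0.0005],"dr":[0,0,0],"hand":-1},{"linear":[-0.001,0,0.0005],"dr":[0,0,0],"hand":-1}]'
python3 chk.py
```

```text
t: 26.05
eef_pos: [0.441, -0.328, -0.0238]
tool_rot: [-0.706, 0.708, -0.019, 0.018]
contact_force: [-9.5, 3.1, 30.8]
gripper_width: 0.118
t 26.05 pos [ 0.441  -0.328  -0.0238] F [-9.481   3.0886 30.7676] w 0.11781144795217757 zdir 86.97275330518106 tilt 0.12674904377090368 q [ 1.0492  0.6766 -0.6823  1.9694  0.6432  0.7231  1.4904]
lin mm [ -0.26 -23.82   0.94] dr [ 0.12 -0.13 -0.05]
top 35 seen ext 337 348 223 242 model ext (TCP=origin) 337.75 348.0 223.5 242.0
side 106 seen ext 260 283 269 279 model ext (TCP=origin) 260.75 282.75 268.75 279.25
```

Height difference to the bench grasp is 5.1 mm, which equals the tray floor thickness, so it is seated. Relax, release and withdraw.

```bash
python3 -m crank '[{"linear":[0.0005,-0.002,0],"dr":[0,0,0],"hand":-1},{"linear":[0.0005,-0.002,0],"dr":[0,0,0],"hand":-1},{"linear":[0.0005,-0.002,0],"dr":[0,0,0],"hand":-0.5},{"linear":[0.0005,-0.002,0],"dr":[0,0,0],"hand":-0.4},{"linear":[0.0005,-0.002,0],"dr":[0,0,0],"hand":-0.4},{"linear":[0.0005,-0.01,0],"dr":[0,0,0],"hand":-0.4},{"linear":[0.0005,-0.03,0],"dr":[0,0,0],"hand":-0.4},{"linear":[0.0005,-0.06,0],"dr":[0,0,0],"hand":-0.4},{"linear":[0.0005,-0.1,0],"dr":[0,0,0],"hand":-0.4},{"linear":[0.0005,-0.14,0],"dr":[0,0,0],"hand":-0.4}]'
python3 -m crank '[{"linear":[0.1,-0.15,-0.14],"dr":[0,0,0],"hand":-0.4},{"linear":[0.1,-0.15,0.14],"dr":[0,0,0],"hand":-0.4},{"linear":[0.1,-0.15,0.14],"dr":[0,0,0],"hand":-0.4},{"linear":[0.1,-0.15,0.2],"dr":[0,0,0],"hand":-0.4},{"linear":[0.1,-0.15,0.25],"dr":[0,0,0],"hand":-0.4},{"linear":[0.1,-0.15,0.3],"dr":[0,0,0],"hand":-0.4},{"linear":[0.1,-0.15,0.3],"dr":[0,0,0],"hand":-0.4},{"linear":[0.1,-0.15,0.3],"dr":[0,0,0],"hand":-0.4},{"linear":[0.1,-0.15,0.3],"dr":[0,0,0],"hand":-0.4},{"linear":[0.1,-0.15,0.3],"dr":[0,0,0],"hand":-0.4}]'
cat > fin.py <<'E'
from h import *
from chk import render
np.set_printoptions(precision=2,suppress=True)
a0=cv2.imread('pics/top0.png');b0=cv2.imread('pics/side0.png')
for c,i0 in(("top",a0),("side",b0)):
    im=bot.read_camera(c); cv2.imwrite(f"pics/end_{c}.png",im)
    u,v=proj(c,[.468,-.32,.01]).astype(int); h=cv2.cvtColor(im,cv2.COLOR_BGR2HSV)
    k=np.zeros(im.shape[:2],np.uint8); k[v-22:v+22,u-22:u+22]=255
    for nm,lo,hi,x,y,yaw in(("orange",(4,150,90),(22,255,255),.4425,-.3274,-2.9),("blue",(100,150,60),(130,255,255),.4922,-.3132,177.2)):
        m=cv2.inRange(h,lo,hi)&k; ys,xs=np.nonzero(m)
        if len(xs)==0: print(c,nm,"none"); continue
        Y,X=np.nonzero(render(c,x,y,.005,np.radians(yaw)))
        m0=cv2.inRange(cv2.cvtColor(i0,cv2.COLOR_BGR2HSV),lo,hi)&k; y0,x0=np.nonzero(m0)
        print(c,nm,len(xs),"seen",xs.min(),xs.max()+1,ys.min(),ys.max()+1,"centroid",xs.mean(),ys.mean(),"model",X.min()/4,X.max()/4,Y.min()/4,Y.max()/4,"initial",(x0.mean(),y0.mean()) if len(x0) else None)
    d=cv2.absdiff(im,i0).max(2)>60; n,l,s,ct=cv2.connectedComponentsWithStats(d.astype(np.uint8))
    print(c,"changed",[list(q[:5]) for q in s[1:] if q[4]>12])
E
python3 fin.py
```

```text
t: 26.98
eef_pos: [0.4404, -0.3266, 0.1149]
tool_rot: [0.708, -0.706, 0.019, -0.018]
contact_force: [0.3, -1.3, 1.4]
gripper_width: 0.301
t: 27.82
eef_pos: [0.5568, -0.0286, 0.2654]
tool_rot: [0.707, -0.706, 0.017, -0.017]
contact_force: [-0.0, -0.1, 0.6]
gripper_width: 0.299
t 27.8167 pos [ 0.5568 -0.0286  0.2654] F [-0.0032 -0.0724  0.6151] w 0.299349256185643 zdir 87.21641194837729 tilt 0.0853811205519221 q [ 0.7074  0.3664 -0.9753  1.702   0.3178  1.2424  1.1812]
lin mm [-101.64  264.98 -303.97] dr [-0.07  0.12  0.05]Traceback (most recent call last):
  File "fin.py", line 2, in <module>
    from chk import render
  File "chk.py", line 23, in <module>
    print(c,m.sum()//255,"seen ext",xs.min(),xs.max()+1,ys.min(),ys.max()+1,"model ext (TCP=origin)",X.min()/4,X.max()/4,Y.min()/4,Y.max()/4)
                                    ~~~~~~^^
    return umr_minimum(a, axis, None, out, keepdims, initial, where)
ValueError: zero-size array to reduction operation minimum which has no identity
```

```bash
sed -i 's/^    m=mask(c); ys,xs=np.nonzero(m)/    m=mask(c); ys,xs=np.nonzero(m)\n    if not len(xs): continue/' chk.py; python3 fin.py | grep -v lin
```

```text
t 27.8667 pos [ 0.558  -0.0222  0.2672] F [0.9177 6.2006 1.5482] w 0.2988129378776729 zdir 87.62037254770965 tilt 0.35307226024738564 q [ 0.7024  0.3661 -0.9812  1.7     0.3162  1.242   1.1789]
side 47 seen ext 244 294 147 169 model ext (TCP=origin) 258.5 279.0 136.0 143.5
top orange 101 seen 337 349 223 241 centroid 343.2970297029703 232.6138613861386 model 337.5 347.75 223.0 241.5 initial None
top blue 89 seen 337 348 218 236 centroid 340.55056179775283 226.1123595505618 model 337.25 347.5 218.0 236.25 initial (np.float64(341.1222222222222), np.float64(226.2111111111111))
top changed [[np.int32(231), np.int32(122), np.int32(66), np.int32(40), np.int32(1473)], [np.int32(267), np.int32(130), np.int32(10), np.int32(15), np.int32(85)], [np.int32(230), np.int32(162), np.int32(160), np.int32(222), np.int32(13800)], [np.int32(315), np.int32(165), np.int32(6), np.int32(6), np.int32(29)], [np.int32(232), np.int32(176), np.int32(10), np.int32(5), np.int32(29)], [np.int32(163), np.int32(220), np.int32(19), np.int32(11), np.int32(123)], [np.int32(338), np.int32(223), np.int32(10), np.int32(18)
[... 1532 characters left out ...]
 np.int32(11), np.int32(9), np.int32(51)], [np.int32(206), np.int32(158), np.int32(15), np.int32(11), np.int32(50)], [np.int32(70), np.int32(160), np.int32(21), np.int32(15), np.int32(83)], [np.int32(54), np.int32(168), np.int32(19), np.int32(46), np.int32(226)], [np.int32(116), np.int32(169), np.int32(5), np.int32(21), np.int32(59)], [np.int32(68), np.int32(170), np.int32(10), np.int32(9), np.int32(45)], [np.int32(104), np.int32(185), np.int32(10), np.int32(5), np.int32(30)], [np.int32(88), np.int32(192), np.int32(12), np.int32(9), np.int32(72)], [np.int32(117), np.int32(194), np.int32(4), np.int32(8), np.int32(27)], [np.int32(261), np.int32(267), np.int32(23), np.int32(10), np.int32(130)]]
```

```bash
python3 -m crank '[{"linear":[0,0,0],"dr":[0,0,0],"hand":-0.4},{"linear":[0,0,0],"dr":[0,0,0],"hand":-0.4},{"linear":[0,0,0],"dr":[0,0,0],"hand":-0.4},{"linear":[0,0,0],"dr":[0,0,0],"hand":-0.4}]'
python3 - <<'E'
from h import *
np.set_printoptions(precision=3,suppress=True)
bot.read_camera('side');bot.read_camera('top')
for c in('side','top'):
    for n,z in(('rod_grip',.016),('rod_foot',.006)):
        for d in bot.place_of(c,n)[:2]: print(c,n,round(d['score'],2),ray(c,d['xy'],z))
b0=cv2.imread('pics/side0.png');b=cv2.imread('pics/end_side.png')
for im in(b0,b):
    m=cv2.inRange(cv2.cvtColor(im,cv2.COLOR_BGR2HSV),(100,150,60),(130,255,255)); m[:255]=0;m[285:]=0;m[:,:262]=0;m[:,300:]=0
    ys,xs=np.nonzero(m); print(len(xs),xs.min(),xs.max(),ys.min(),ys.max(),"right part",ys[xs>280].mean(),xs[xs>280].mean())
bot.hand_in()
E
```

```text
t: 28.4
eef_pos: [0.5568, -0.0344, 0.2637]
tool_rot: [-0.707, 0.707, -0.019, 0.019]
contact_force: [0.2, -0.4, 0.5]
gripper_width: 0.299
side rod_grip 0.9 [ 0.675 -0.211  0.016]
side rod_foot 0.66 [0.672 0.043 0.006]
top rod_grip 0.51 [ 0.676 -0.197  0.016]
68 267 287 266 271 right part 268.8636363636364 284.3636363636364
27 272 287 266 271 right part 268.5 285.0
the job is handed in; nothing more can be done
```

I raked the orange gauge out of the gap with the bent rod and laid the rod back on the mat. Then I nested the gauge in the tray beside the small blue twin, let go, backed off and handed in at about 28.5 s.

- **Gauge:** in both cameras its outline matches the model lying flat at the seat to about 1 px (roughly 3 mm). The tool stopped 5.1 mm higher than when it held the gauge on the bench, and the tray floor is 5 mm thick.
- **Twin:** in the top view its blue area shifted by about 0.6 px, and in the side view its visible part kept its height. Most of it is hidden by the gauge in the side view, so that check is weaker.
- **Rod:** I shifted it 15 mm along the mat so the foot sits well inside the edge. The final networks put the handle at about (0.675, -0.20), from both cameras. They put the foot at about (0.67, 0.04), from the side camera only, because the top camera missed it in the last check. Both are within the mat.
- **Other things on the bench:** an image difference against the start showed nothing obviously displaced where the arm was out of view. I did not check each one individually.

**What disagreed:**
- **Missed first grasp:** the first grasp closed in the air above the rod handle. The real fingertips sit about 40–50 mm above the reported TCP height. I found this in the side view and by watching the force, and allowed for it afterwards. Nothing was moved by the miss.
- **Force while pressing the gauge down:** the tool also read a sideways force of up to about 9 N with 31 N vertical. A similar sideways share showed when I pressed on the bench, and the gauge still moved freely by about 1 mm.

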